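Run an opening stylus along a screen's seam

ROBOT

A 6-joint arm with a two-finger parallel gripper is mounted at the origin on the work surface. World frame = base frame: x ahead of the robot, y to its left, z up, the work surface at z = 0. Lengths are in mm, angles in rad, forces in N, time in s.
With the tool pointing down it reaches from about 275 to 1000 mm from the base axis. Payload 8.4 kg.
Tool frame: the origin (TCP) lies at the very end of the fingers, on their centre line; the grasp point (between the pads) lies 19 mm behind it; z points along the fingers, y is the direction in which the jaws open and shut (so a half turn about z gives the same grasp; the last joint's range is limited). The gripper opens to 85 mm and grips with 20 to 120 N. Pads are 22 mm wide; open, the fingers measure 114 mm over their backs; the gripper's body (76 mm by 85 mm) begins 54 mm behind the grasp point. The pads swing forward as they close: fully open they stand 13 mm farther back than shut.
Start: joints at [1.268, 0.353, 1.633, -0, 1.155, -0.002], TCP at [185.176, 596.94, 231.281] pointing down, gripper open.
Joint ranges: [-2.63, 2.63], [-0.92, 2.1], [0.06, 2.66], [-1.3, 4.44], [0, 2.69], [-3.02, 3.02]. Speed limits (rad/s): [2.22, 2.22, 2.79, 3.14, 3.14, 3.14].

INTERFACE

Orientations are given as [roll, pitch, yaw] about the fixed x, y, z axes, in that order (R = Rz(yaw) Ry(pitch) Rx(roll)).
In Python, from rig import r gives the robot as it stands.
- The arm moves only by the tool jog_arm, never from a script. Its argument "moves" is a list of rows, each an object with "grip": the gripper command: -1 is fully open, 1 is shut, values between are in proportion; "translation": the shift along the tool's x, y, z in m, a list of three; "twist": the turn, a rotation vector about the tool's x, y, z in rad, a list of three. In form: [{"grip": grip, "translation": [dx, dy, dz], "twist": [ax, ay, az]}, ...]. A call has 1 to 10 rows; each row shifts and turns the commanded pose from where the row before left it, along the tool's axes as they then stand; what a row does not reach is not made up. A row lasts 1/12 s, in which the tool goes at most 41.7 mm and 7.16 degrees, less where a joint would pass 70% of its speed; a pose out of reach is approached as far as the arm can. A call with a gripper value outside its range is refused whole. The fingers move at their own pace and stop on an object; "squeeze" is the grip in N (left out, the last holds). Time passes only in rows, so rows that do not move let the fingers close. It gives the time, the measured TCP pose, the force and the opening at its end, in the units of the state.
- r.sense(): the state, without advancing time (a new reading comes with each control period).
- r.grab_frame(name): name is "side" or "top"; returns (picture, depth): 480x640x3 uint8, red, green, blue; 480x640 float32, mm along the optical axis (not along the pixel's ray), 0 where there is no reading.
- r.calibration(name): a dict with "fx", "fy", "cx", "cy" (pixels), "R" (3x3) and "t" (3): a world point X has camera coordinates R X + t. Camera axes: x right, y down, z forward; pixel columns grow to the right and rows downward; lengths in mm; the calibration is good to about 2 mm. A picture is of the moment at which its call begins. calibration takes no time and is no camera call.
- r.sign_off(): hands the job in, once; it reports no verdict.
The state is a dict: "clock": time; "qpos": joint angles; "qvel": joint speeds; "joint_efforts": joint torques, N m; "eef_pos": TCP position; "tcp_rot": TCP orientation; "contact_force": force on the tool from outside, world axes, zero at the start; "wrist_torque": the same for the moment, N m; "opening": opening from 0.0 (shut) to 1.0 (fully open).
Only numpy, scipy, OpenCV 4.12 (cv2) and the standard library are available. Lean on these libraries where they do the work, as an engineer would, in place of code of your own. Each camera call takes 0.05 s, during which the arm holds its last target.

TASK

Free the screen panel in its servicing frame: take the yellow stylus from the blue fork stand, lower its tip into the gap between panel and frame at the green dot, and run it slowly (about 3 cm a second, never over 8) along the gap, round the corner, to the red dot, so that it swings all three orange clips aside in turn. Keep the tip below the frame's surface all the way and go gently, without pressing hard on the sides or bottom of the gap. Then hang the stylus upright in its fork again by its collar, let go, and leave everything else where it is.

Things in the scene. Friction and masses are not known exactly. Their poses are not given: they have to be found in the camera images.
- stylus_grip (a point): centre of the handle of the loose stylus (146 mm long, 56 to 112 g), which hangs upright, tip down, in the fork stand: yellow square handle 20 x 20 x 80 mm, below it a black collar 36 mm across and 6 mm thick, then a steel shank 7 mm thick, 60 mm long, with a 5 mm black tip. 106 mm above the tip. z up along the tool, x and y square to the handle's faces
- stylus_tip (a point): tip (lowest point) of the stylus, on its axis, 60 mm below the underside of its collar
- rest (a point): middle of the resting place, at the top of the blue fork stand (fixed, 100 x 80 mm, 80 mm high). Slot 18 mm wide, from 9 mm behind this point (+x) to the open front (-x). The collar rests on the prongs, the shank hangs in the slot, the tip 60 mm below this point. z up
- gap_start (a point): start of the run, by the green dot, on the gap's centre line, level with the frame's top. Fixed aluminium frame, 208 x 278 mm, top 40 mm above the table, round a black screen panel of the same height; the gap between them is 14 mm wide, 20 mm deep, straight-sided. Axes are the frame's: x from gap_start to gap_corner, y from gap_end to gap_corner, z up
- gap_corner (a point): corner of the gap's centre lines, level with the frame's top, 120 mm from gap_start along the frame's +x; a square corner, where the run turns to the frame's -y
- gap_end (a point): end of the run: point on the gap's centre line, level with the frame's top, beside the red dot, 175 mm from gap_corner along the frame's -y
- clip1 (a joint): angle of the first clip, 53 mm past gap_start; 0: tongue square across the gap (starts at 0 to 0.15). Pin 16 mm outside the gap's centre line; orange tongue 26 mm long, 10 mm wide, 1 to 6 mm above the frame's top. A shank run along the gap from gap_start to gap_end swings it (about 1 N) to 1.1 to 1.3 and passes; it turns only that way, to 1.57 at most, and stays. Aside: over 0.8
- clip2 (a joint): angle of the second clip, 62 mm past gap_corner; 0: tongue square across the gap (starts at 0 to 0.15). Pin 16 mm outside the gap's centre line; orange tongue 26 mm long, 10 mm wide, 1 to 6 mm above the frame's top. A shank run along the gap from gap_start to gap_end swings it (about 1 N) to 1.1 to 1.3 and passes; it turns only that way, to 1.57 at most, and stays. Aside: over 0.8
- clip3 (a joint): angle of the last clip, 132 mm past gap_corner; 0: tongue square across the gap (starts at 0 to 0.15). Pin 16 mm outside the gap's centre line; orange tongue 26 mm long, 10 mm wide, 1 to 6 mm above the frame's top. A shank run along the gap from gap_start to gap_end swings it (about 1 N) to 1.1 to 1.3 and passes; it turns only that way, to 1.57 at most, and stays. Aside: over 0.8
- tray: small red two-compartment parts tray, open top, 110 x 80 x 35 mm; a bystander, origin at the centre of its underside
- mouse: black computer mouse, 105 x 58 x 32 mm; a bystander, origin at the centre of its underside
- battery: flat grey battery pack with a paper label, 75 x 150 x 18 mm; a bystander, origin at the centre of its underside
- tape: blue ring of a tape roll, 90 mm across, 24 mm high; a bystander, origin at the centre of its underside
- driver: screwdriver with green handle, 180 mm long, lying on the table; a bystander
- cleaner: white bottle with green label and blue cap, 60 mm across, 160 mm high; a bystander, origin at the centre of its underside
- mug: blue mug, 80 mm across, 90 mm high; a bystander, origin at the centre of its underside
- stylus: the stylus itself; its origin is its tip (see stylus_tip)
- frame: the servicing frame with panel and clips (fixed); origin at the centre of its underside, 40 mm below its top; axes as gap_start

How it is judged:
By the outcome, as a careful person would: the job done as asked, in the order asked, and still so for the second after the job is handed in, with the robot touching nothing.
It also fails if it takes over 70 s, if anything falls off the work surface, if the arm or the gripper's body presses on something with over 40 N, if the wrist force passes 120 N, or if a joint passes its speed limit or range.

## Working session

There is one attempt and no reset: what is moved stays moved. The work goes in short steps, Python scripts to look and compute and a tool call to move; the robot and the scene stay as the last step left them, time stands still between calls to the robot, and variables do not carry over. Pictures are saved under pics/ and viewed, and the job is handed in when it is done.

Besides the shell and the picture viewer there is one more tool, called after "Call:" as a command line: name --argument value ..., lists and objects as JSON in quotes. jog_arm: Moves the arm, as the interface text tells. Its arguments: {"type":"object","properties":{"moves":{"type":"array"},"squeeze":{"type":"number"}},"required":["moves"]}

```bash
ls; mkdir -p pics
python3 - <<'E'
from rig import r
import cv2,numpy as np
print(r.sense())
for n in("top","side"):
    im,d=r.grab_frame(n)
    np.savez(f"pics/{n}0.npz",im=im,d=d)
    cv2.imwrite(f"pics/{n}0.png",im[:,:,::-1]); c=r.calibration(n); print(n,c, (d>0).mean())
E
```

```text
pics
{'clock': 0.0, 'qpos': array([ 1.26759527e+00,  3.53675096e-01,  1.63414660e+00, -7.14015424e-06,
        1.15520402e+00, -2.38661299e-03]), 'qvel': array([ 0.00187404, -0.00091553, -0.00058266, -0.00024594, -0.00176979,
        0.00139338]), 'joint_efforts': array([ 1.03772327e-03, -6.05246401e+01, -3.42071199e+01,  2.70785731e-04,
        9.31826478e-03, -3.99893690e-05]), 'eef_pos': array([185.03518237, 596.47198169, 230.53952376]), 'tcp_rot': array([-3.14015958e+00,  3.10805062e-06,  2.84078110e+00]), 'contact_force': array([-0.35017426, -0.35070888,  0.36783607]), 'wrist_torque': array([ 0.00047147, -0.02892063, -0.0025809 ]), 'opening': 1.0010374840846987}
top {'fx': 505.2023945018181, 'fy': 505.2023945018181, 'cx': 318.32374707913215, 'cy': 240.41388347013378, 'R': array([[ 2.22912127e-02, -9.99744981e-01,  3.61587820e-03],
       [-9.86926286e-01, -2.25825732e-02, -1.59582372e-01],
       [ 1.59623331e-01, -1.13206516e-05, -9.87177994e-01]]), 't': array([ -13.86915541,  586.74625081, 1394.18837406])} 0.9959700520833333
side {'fx': 558.9655288835365, 'fy': 558.9655288835365, 'cx': 328.6748354518426, 'cy': 232.50189952590247, 'R': array([[ 0.7485979 , -0.66278786, -0.01770425],
       [-0.44678265, -0.48453774, -0.75206944],
       [ 0.48988412,  0.57090755, -0.65884605]]), 't': array([-400.0694495 ,  323.12845427, 1077.95270625])} 0.99611328125
```

View pics/top0.png

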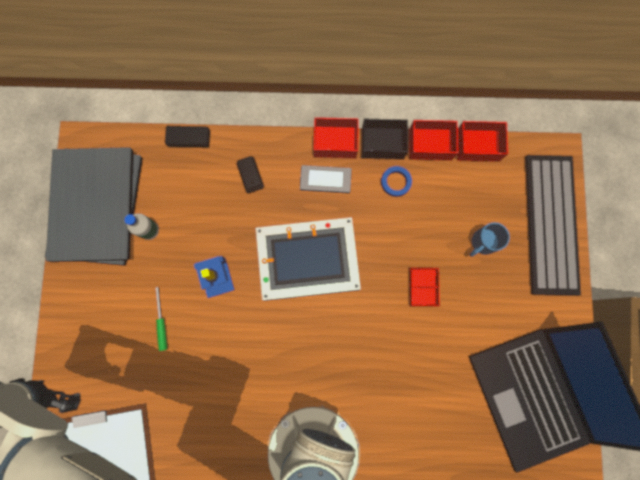

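View pics/side0.png

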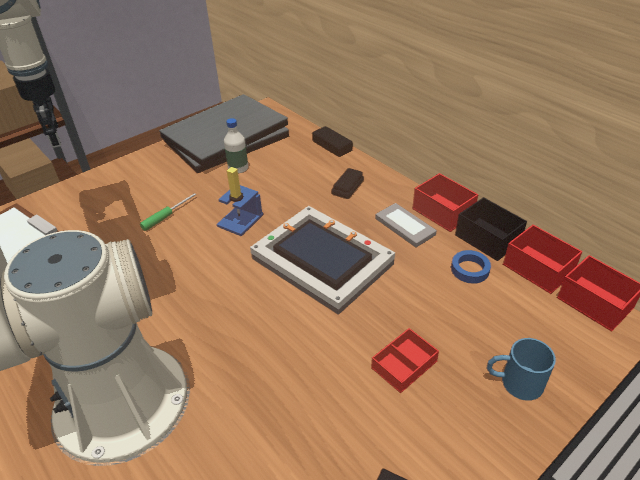

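Run:
```python
import cv2,numpy as np
t=np.load("pics/top0.npz")["im"]; s=np.load("pics/side0.npz")["im"]
a=cv2.resize(t[210:305,185:365,::-1],None,fx=4.4,fy=4.4,interpolation=cv2.INTER_CUBIC); cv2.imwrite("pics/topc.png",a)
a=cv2.resize(s[150:320,210:400,::-1],None,fx=3.5,fy=3.5,interpolation=cv2.INTER_CUBIC); cv2.imwrite("pics/sidec.png",a)
```

```text
(no output)
```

View pics/topc.png

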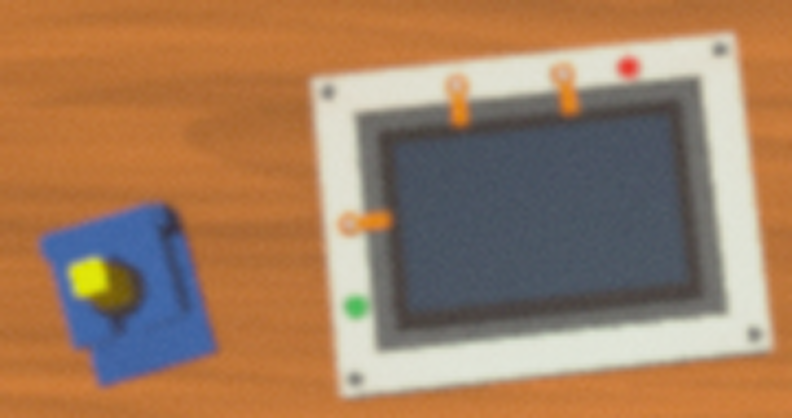

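View pics/sidec.png

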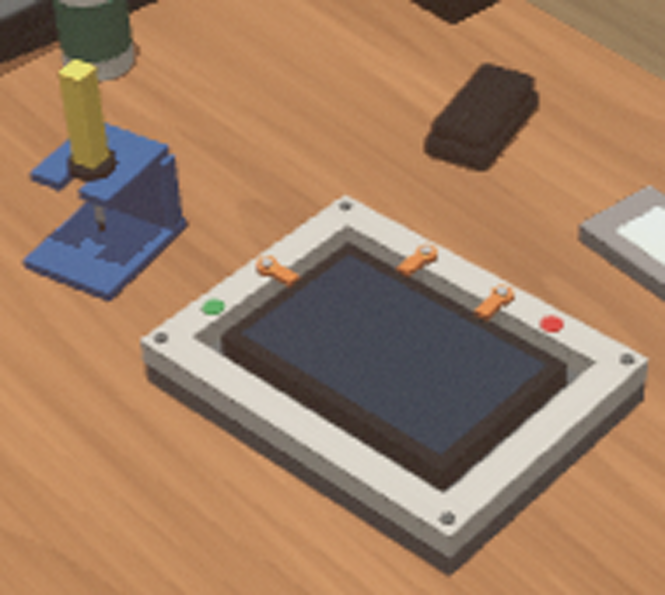

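```bash
cat > h.py <<'E'
import cv2,numpy as np
from rig import r
C={n:r.calibration(n) for n in("top","side")}
def load(k):
    return {n:np.load(f"pics/{n}{k}.npz")["im"] for n in("top","side")}
def grab(k):
    o={}
    for n in("top","side"):
        im,d=r.grab_frame(n); np.savez(f"pics/{n}{k}.npz",im=im,d=d); o[n]=im
    return o
def cam(n): return -C[n]["R"].T@C[n]["t"]
def ray(n,p):
    c=C[n]; p=np.atleast_2d(p).astype(float)
    v=np.c_[(p[:,0]-c["cx"])/c["fx"],(p[:,1]-c["cy"])/c["fy"],np.ones(len(p))]@c["R"]
    return v
def plane(n,p,z):
    v=ray(n,p);o=cam(n); return o+v*((z-o[2])/v[:,2])[:,None]
def tri(pt,ps):
    A=np.zeros((3,3));b=np.zeros(3);L=[]
    for n,p in(("top",pt),("side",ps)):
        d=ray(n,p)[0];d/=np.linalg.norm(d);M=np.eye(3)-np.outer(d,d);A+=M;b+=M@cam(n);L.append((M,cam(n)))
    X=np.linalg.solve(A,b); return X,[np.linalg.norm(M@(X-o)) for M,o in L]
def proj(n,X):
    c=C[n];q=np.atleast_2d(X)@c["R"].T+c["t"]; return np.c_[q[:,0]/q[:,2]*c["fx"]+c["cx"],q[:,1]/q[:,2]*c["fy"]+c["cy"]]
def blob(im,lo,hi,roi,multi=False):
    x0,y0,x1,y1=roi; k=4
    s=cv2.resize(im[y0:y1,x0:x1],None,fx=k,fy=k,interpolation=cv2.INTER_CUBIC)
    m=cv2.inRange(cv2.cvtColor(s,cv2.COLOR_RGB2HSV),lo,hi)
    n,l,st,ce=cv2.connectedComponentsWithStats(m)
    o=sorted([(st[i,4]/k/k,tuple((ce[i]+.5)/k-.5+[x0,y0])) for i in range(1,n)],reverse=True)
    return o[:4],m
E
python3 - <<'E'
from h import *
I=load(0); np.set_printoptions(precision=2,suppress=True)
roi={"top":(185,210,365,305),"side":(210,150,400,320)}
cols={"green":((50,90,60),(80,255,255)),"red":((172,110,100),(180,255,255)),"orange":((5,190,150),(16,255,255)),"yellow":((24,140,60),(34,255,255))}
for k,(lo,hi) in cols.items():
    o={}
    for n in I:
        b,m=blob(I[n],lo,hi,roi[n]); o[n]=b; print(k,n,[(round(a,1),np.round(c,2)) for a,c in b])
    if k in("green","red"): print(tri(o["top"][0][1],o["side"][0][1]),[plane(n,o[n][0][1],40) for n in o])
print(cam("top"),cam("side"))
# depth check
for n in I:
    d=np.load(f"pics/{n}0.npz")["d"]
    X={"top":[(262,232),(262,290),(300,255),(335,225)],"side":[(285,235),(308,210),(340,250)]}[n]
    for p in X:
        v=ray(n,p)[0]; print(n,p,cam(n)+v*d[p[1],p[0]])
E
```

```text
green top [(np.float64(12.8), array([265.5 , 279.24]))]
green side [(np.float64(14.9), array([270.63, 237.4 ]))]
(array([474.09, 146.32,  37.68]), [np.float64(0.6554484746019515), np.float64(0.6554484746020779)]) [array([[473.34, 146.42,  40.  ]]), array([[473.22, 143.75,  40.  ]])]
red top []
red side []Traceback (most recent call last):
  File "<stdin>", line 9, in <module>
IndexError: list index out of range
```

```bash
cat > edges.py <<'E'
from h import *
def inner(im,n,roi,thr=150,z=40):
    x0,y0,x1,y1=roi;k=4
    b=im[y0:y1,x0:x1].min(axis=2)
    s=cv2.resize(b,None,fx=k,fy=k,interpolation=cv2.INTER_CUBIC)
    m=(s>thr).astype(np.uint8)
    cs,h=cv2.findContours(m,cv2.RETR_CCOMP,cv2.CHAIN_APPROX_NONE)
    i=max(range(len(cs)),key=lambda j:cv2.contourArea(cs[j]) if h[0][j][3]<0 else 0)
    ch=[j for j in range(len(cs)) if h[0][j][3]==i]; j=max(ch,key=lambda j:cv2.contourArea(cs[j]))
    f=lambda c:plane(n,(c[:,0,:]+.5)/k-.5+[x0,y0],z)[:,:2]
    return f(cs[i]),f(cs[j])
def sides(P):
    # split by 4 sides of min area rect, robust line fits
    rc=cv2.boxPoints(cv2.minAreaRect(P.astype(np.float32))); c=rc.mean(0)
    L=[]
    for a in range(4):
        A,B=rc[a],rc[(a+1)%4];u=(B-A);Ln=np.linalg.norm(u);u/=Ln;nn=np.array([-u[1],u[0]])
        t=(P-A)@u; e=(P-A)@nn
        q=P[(abs(e)<9)&(t>.1*Ln)&(t<.9*Ln)]
        for _ in range(6):
            l=cv2.fitLine(q.astype(np.float32),cv2.DIST_HUBER,0,.01,.01).ravel()
            e=(q-l[2:])@np.array([-l[1],l[0]]); q=q[abs(e)<max(1.0,2*np.median(abs(e)))]
        o=l[2:]-c; L.append((np.degrees(np.arctan2(o[1],o[0])),l,len(q)))
    return c,L
def isec(a,b):
    A=np.array([[-a[1],a[0]],[-b[1],b[0]]]); return np.linalg.solve(A,[A[0]@a[2:],A[1]@b[2:]])
E
python3 - <<'E'
from edges import *
I=load(0); np.set_printoptions(precision=2,suppress=True)
roi={"top":(185,210,365,305),"side":(210,150,400,320)}
cols={"red":((0,150,120),(4,255,255)),"orange":((7,190,150),(16,255,255)),"yellow":((24,140,60),(34,255,255))}
for k,(lo,hi) in cols.items():
    o={}
    for n in I:
        b,m=blob(I[n],lo,hi,roi[n]); o[n]=b; print(k,n,[(round(a,1),np.round(c,2)) for a,c in b])
    if k in("green","red"): print(tri(o["top"][0][1],o["side"][0][1]),[plane(n,o[n][0][1],40) for n in o])
print(cam("top"),cam("side"))
for n in I:
  for nm,P in zip(("outer","inner"),inner(I[n],n,roi[n])):
    c,L=sides(P); L=sorted(L,key=lambda a:a[0])
    print(n,nm,c)
    for a,l,q in L: print("  side dir %.0f angle %.2f n %d"%(a,np.degrees(np.arctan2(l[1],l[0]))%180,q))
    K=[isec(L[i][1],L[(i+1)%4][1]) for i in range(4)]
    print("  corners",K,[np.linalg.norm(K[i]-K[i-1]) for i in range(4)])
E
```

```text
red top [(np.float64(8.4), array([327.36, 224.86]))]
red side [(np.float64(15.9), array([367.32, 242.26]))]
(array([635.34, -26.28,  37.56]), [np.float64(1.0077799516548493), np.float64(1.0077799516548676)]) [array([[634.05, -25.63,  40.  ]]), array([[634.33, -28.62,  40.  ]])]
orange top [(np.float64(12.2), array([313.6 , 232.26])), (np.float64(12.0), array([269.95, 259.81])), (np.float64(9.5), array([289.02, 235.15])), (np.float64(0.6), array([203.1 , 222.08]))]
orange side []
yellow top [(np.float64(75.8), array([206.32, 273.44])), (np.float64(0.1), array([212.  , 274.12]))]
yellow side [(np.float64(0.8), array([233.05, 172.2 ])), (np.float64(0.6), array([235.79, 169.65])), (np.float64(0.6), array([229.62, 171.68])), (np.float64(0.2), array([227.5 , 170.88]))]
[ 356.84   -0.6  1470.  ] [ -84.21 -724.    946.14]
top outer [536.94  29.85]
  side dir -172 angle 97.58 n 315
  side dir -83 angle 7.58 n 231
  side dir 7 angle 97.59 n 308
  side dir 98 angle 7.51 n 233
  corners [array([ 452.26, -121.54], dtype=float32), array([658.33, -94.14], dtype=float32), array([621.71, 180.92], dty
[... 703 characters left out ...]
gle 7.46 n 184
  corners [array([ 452.06, -124.16], dtype=float32), array([657.86, -97.1 ], dtype=float32), array([621.54, 178.26], dtype=float32), array([415.81, 151.32], dtype=float32)] [np.float32(277.84592), np.float32(207.56485), np.float32(277.7456), np.float32(207.49196)]
side inner [472.94 143.74]
  side dir -137 angle 137.35 n 14
  side dir -75 angle 25.23 n 14
  side dir 27 angle 115.04 n 14
  side dir 109 angle 21.86 n 13
  corners [array([471.11, 134.64], dtype=float32), array([483.84, 140.64], dtype=float32), array([477.66, 153.88], dtype=float32), array([458.55, 146.21], dtype=float32)] [np.float32(17.078238), np.float32(14.072314), np.float32(14.612112), np.float32(20.586723)]
```

```bash
cat > inn.py <<'E'
from edges import *
def fitinner(im,n,roi,c0,th,half,z=40,thr=None):
    x0,y0,x1,y1=roi;k=4
    s=cv2.resize(im[y0:y1,x0:x1].min(axis=2),None,fx=k,fy=k,interpolation=cv2.INTER_CUBIC)
    out=[]
    for thr in thr or (140,155,170):
        cs,_=cv2.findContours((s>thr).astype(np.uint8),cv2.RETR_LIST,cv2.CHAIN_APPROX_NONE)
        P=np.vstack([plane(n,(c[:,0,:]+.5)/k-.5+[x0,y0],z)[:,:2] for c in cs if len(c)>60])
        u=np.array([np.cos(th),np.sin(th)]);v=np.array([-u[1],u[0]])
        X=np.c_[(P-c0)@u,(P-c0)@v]
        res=[]
        for ax in(0,1):
            for sg in(-1,1):
                q=X[(abs(X[:,1-ax])<half[1-ax]-12)&(X[:,ax]*sg>0)&(X[:,ax]*sg<half[ax]+9)&(X[:,ax]*sg>half[ax]-9)]
                e=q[:,ax]
                for _ in range(8):
                    m=np.median(e) if _==0 else e.mean(); e=e[abs(e-m)<max(.8,2.5*np.std(e))] if _ else e[abs(e-m)<2.5]
                res.append((round(float(e.mean()),2),round(float(e.std()),2),len(e)))
        out.append(res)
    return out
E
python3 - <<'E'
from inn import *
I=load(0)
roi={"top":(185,210,365,305),"side":(210,150,400,320)}
for n,c0,y in(("top",(536.98,29.75),7.56),("side",(536.82,27.08),7.49)):
    for o in fitinner(I[n],n,roi[n],np.array(c0),np.radians(y),(76,111)): print(n,o)
    u=np.array([np.cos(np.radians(y)),np.sin(np.radians(y))]);v=np.array([-u[1],u[0]])
    b={"top":[(265.5,279.24),(327.36,224.86)],"side":[(270.63,237.4),(367.32,242.26)]}[n]
    for p in b:
        q=plane(n,p,40)[0,:2]-c0; print("dot",q@u,q@v)
E
```

```text
top [(-77.43, 0.3, 279), (78.21, 0.29, 216), (-112.76, 0.29, 176), (112.81, 0.3, 147)]
top [(-78.44, 0.33, 277), (79.14, 0.29, 206), (-113.74, 0.32, 176), (113.81, 0.33, 139)]
top [(-79.36, 0.31, 275), (80.23, 0.3, 201), (-114.74, 0.3, 176), (114.79, 0.28, 128)]
dot -47.75226604778598 124.02105653592155
dot 88.94423515444046 -67.6783954035375
side [(-79.17, 0.27, 242), (78.65, 0.4, 211), (-113.46, 0.31, 140), (113.68, 0.4, 130)]
side [(-79.5, 0.28, 248), (79.24, 0.35, 206), (-113.9, 0.3, 143), (114.24, 0.4, 130)]
side [(-79.79, 0.29, 253), (79.84, 0.39, 210), (-114.28, 0.33, 160), (114.89, 0.4, 124)]
dot -47.84443307960631 123.96271484309398
dot 89.4323404363196 -67.93563046610943
```

Run:
```python
from h import *
I=load(0)
t,s=I["top"],I["side"]
a=cv2.resize(t[250:305,190:240,::-1],None,fx=10,fy=10,interpolation=cv2.INTER_NEAREST)
b=cv2.resize(s[160:240,212:268,::-1],None,fx=7,fy=7,interpolation=cv2.INTER_NEAREST)
h=max(a.shape[0],b.shape[0]); c=np.zeros((h,a.shape[1]+b.shape[1],3),np.uint8); c[:a.shape[0],:a.shape[1]]=a;c[:b.shape[0],a.shape[1]:]=b
print(c.shape,a.shape); cv2.imwrite("pics/sty.png",c)
hs=cv2.cvtColor(t,cv2.COLOR_RGB2HSV); print(t[266:282:1,203:216].tolist().__len__())
for y in range(266,282,2): print(y,[tuple(int(q) for q in t[y,x]) for x in range(200,218,2)])
for y in range(166,200,4): print(y,[tuple(int(q) for q in s[y,x]) for x in range(226,246,2)])
```

```text
(560, 892, 3) (550, 500, 3)
16
266 [(67, 104, 166), (67, 104, 165), (67, 104, 164), (71, 105, 165), (66, 102, 164), (65, 102, 164), (65, 104, 165), (66, 103, 167), (70, 106, 168)]
268 [(69, 105, 163), (91, 116, 160), (124, 139, 146), (144, 159, 132), (103, 119, 136), (67, 85, 127), (64, 89, 143), (68, 101, 162), (64, 102, 164)]
270 [(122, 137, 142), (197, 204, 81), (214, 220, 13), (220, 225, 10), (173, 162, 10), (101, 83, 48), (82, 72, 65), (67, 76, 104), (69, 95, 147)]
272 [(144, 153, 133), (219, 224, 10), (224, 230, 10), (224, 230, 10), (202, 199, 10), (118, 99, 10), (109, 85, 10), (87, 71, 50), (69, 69, 91)]
274 [(108, 127, 149), (207, 217, 45), (224, 230, 10), (223, 229, 10), (205, 205, 10), (130, 110, 10), (112, 90, 11), (98, 80, 39), (70, 64, 70)]
276 [(89, 115, 159), (175, 185, 92), (206, 208, 10), (186, 176, 10), (155, 142, 10), (128, 104, 10), (115, 93, 12), (104, 85, 34), (75, 67, 65)]
278 [(78, 104, 161), (92, 110, 148), (104, 110, 121), (114, 97, 61), (118, 97, 13), (119, 96, 24), (111, 89, 26), (93, 77, 47), (75, 73, 86)]
280 [(94, 109, 158), (67, 103, 166), (69, 100, 16
[... 858 characters left out ...]
 56), (188, 134, 91), (182, 129, 87), (184, 132, 90)]
186 [(189, 136, 92), (186, 133, 92), (151, 128, 63), (150, 125, 60), (151, 128, 63), (140, 118, 60), (137, 115, 56), (101, 115, 154), (88, 115, 162), (162, 131, 119)]
190 [(177, 126, 86), (146, 122, 120), (141, 123, 82), (148, 125, 61), (148, 124, 58), (141, 120, 62), (138, 117, 57), (116, 115, 101), (85, 112, 161), (88, 116, 163)]
194 [(88, 116, 165), (91, 118, 165), (104, 94, 78), (150, 127, 62), (148, 124, 60), (138, 118, 55), (138, 117, 57), (144, 122, 62), (71, 65, 74), (89, 117, 165)]
198 [(89, 117, 164), (91, 118, 166), (68, 52, 50), (68, 56, 48), (68, 55, 48), (93, 77, 51), (67, 51, 48), (66, 52, 46), (63, 56, 65), (87, 113, 161)]
```

View pics/sty.png

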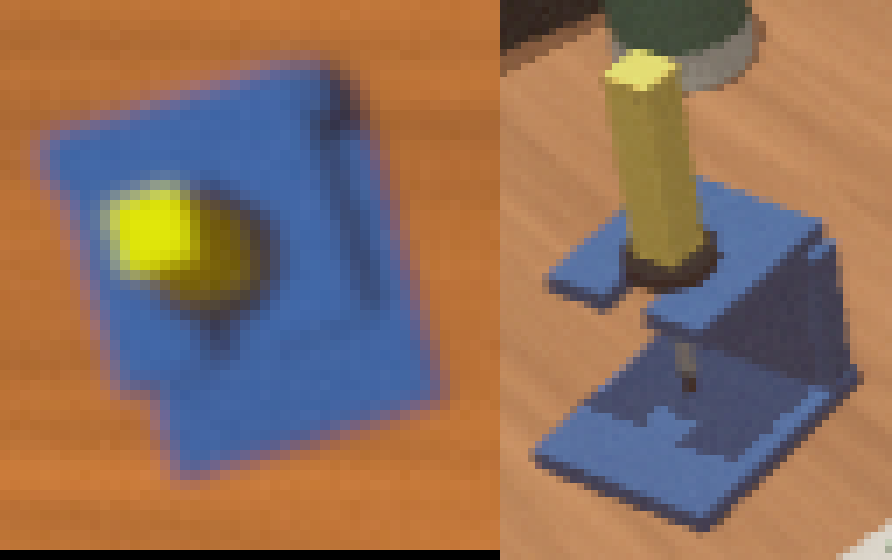

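```bash
cat > sty.py <<'E'
from h import *
def topface(I,rt,rs,z=166):
    k=6;res={}
    for n,roi,f in(("top",rt,lambda s:(s[...,0].astype(int)+s[...,1]-s[...,2]>300)&(s[...,1]>165)),("side",rs,lambda s:(s[...,1]>172)&(s[...,2]<160))):
        x0,y0,x1,y1=roi
        s=cv2.resize(I[n][y0:y1,x0:x1],None,fx=k,fy=k,interpolation=cv2.INTER_LINEAR)
        m=f(s).astype(np.uint8)
        cs,_=cv2.findContours(m,cv2.RETR_EXTERNAL,cv2.CHAIN_APPROX_NONE);c=max(cs,key=cv2.contourArea)
        p=(c[:,0]+.5)/k-.5+[x0,y0]; W=plane(n,p,z)[:,:2]
        M=cv2.moments(c);ce=(np.array([M["m10"]/M["m00"],M["m01"]/M["m00"]])+.5)/k-.5+[x0,y0]
        rc=cv2.minAreaRect(W.astype(np.float32)); res[n]=ce; print(n,"px",ce.round(2),"world@z",plane(n,ce,z).round(1),"rect",np.round(rc[1],1),rc[2]%90)
    print("tri",tri(res["top"],res["side"]))
    return res
E
python3 - <<'E'
from sty import *
I=load(0)
topface(I,(195,260,220,285),(222,162,242,180))
# fork edges from blue mask, top view
t=I["top"]; x0,y0,k=185,245,6
s=cv2.resize(t[y0:305,x0:240],None,fx=k,fy=k,interpolation=cv2.INTER_LINEAR)
m=((s[...,2].astype(int)-s[...,0])>0).astype(np.uint8)
cs,_=cv2.findContours(m,cv2.RETR_EXTERNAL,cv2.CHAIN_APPROX_NONE);c=max(cs,key=cv2.contourArea)
p=(c[:,0]+.5)/k-.5+[x0,y0]
for z in(80,0,6):
    W=plane("top",p,z)[:,:2].astype(np.float32); ap=cv2.approxPolyDP(W.reshape(-1,1,2),5,True)[:,0]; print(z,ap.round(1).tolist())
for q in [(194.5,264),(198,277),(202,289),(224,255)]: print(q,plane("top",q,80))
E
```

```text
top px [204.9  272.72] world@z [[476.4 290.7 166. ]] rect [19.  18.8] 18.70133399963379
side px [231.45 169.53] world@z [[475.9 288.  166. ]] rect [19.9 20. ] 19.299646377563477
tri (array([476.98554997, 290.92352384, 163.96652602]), [np.float64(0.4782624133349416), np.float64(0.47826241333495595)])
80 [[531.4000244140625, 268.70001220703125], [507.0, 341.6000061035156], [444.1000061035156, 318.1000061035156], [438.8999938964844, 306.79998779296875], [418.6000061035156, 297.8999938964844], [441.5, 230.10000610351562], [510.0, 251.5]]
0 [[541.5, 284.20001220703125], [515.7000122070312, 361.29998779296875], [449.1000061035156, 336.3999938964844], [443.6000061035156, 324.5], [422.20001220703125, 315.0], [446.3999938964844, 243.39999389648438], [518.7999877929688, 266.0]]
6 [[540.7000122070312, 283.1000061035156], [515.0, 359.79998779296875], [448.70001220703125, 335.0], [443.20001220703125, 323.20001220703125], [421.8999938964844, 313.70001220703125], [446.0, 242.39999389648438], [518.0999755859375, 264.8999938964844]]
(194.5, 264) [[507.75236332 340.04467145  80.        ]]
(198, 277) [[472.03652283 328.21454536  80.        ]]
(202, 289) [[439.37342214 315.27278163  80.        ]]
(224, 255) [[534.66398696 259.89533405  80.        ]]
```

Call:
jog_arm --moves '[{"grip": -1, "translation": [0, 0, 0], "twist": [0, 0, -0.106]}, {"grip": -1, "translation": [0, 0, 0], "twist": [0, 0, -0.106]}, {"grip": -1, "translation": [0, 0, 0], "twist": [0, 0, -0.106]}, {"grip": -1, "translation": [0, 0, 0], "twist": [0, 0, -0.106]}, {"grip": -1, "translation": [0, 0, 0], "twist": [0, 0, -0.106]}, {"grip": -1, "translation": [0, 0, 0], "twist": [0, 0, -0.106]}]' --squeeze 60

```text
clock: 0.6
eef_pos: [185.1, 596.7, 230.8]
tcp_rot: [-3.141, -0.001, -2.801]
contact_force: [0.2, 0.4, 0.2]
opening: 1.0
```

```bash
cat > go.py <<'E'
import sys,numpy as np
from rig import r
from scipy.spatial.transform import Rotation as Ro
def go(x,y,z,yaw=None):
    s=r.sense(); R=Ro.from_euler("xyz",s["tcp_rot"]); d=np.array([x,y,z])-s["eef_pos"]
    q=R.inv().apply(d); print("t",round(s["clock"],2),"pos",s["eef_pos"].round(2),"rot",np.degrees(s["tcp_rot"]).round(2),"F",s["contact_force"].round(2),"open",round(s["opening"],3))
    print("world d",d.round(2),"tool d(mm)",q.round(2),"len",np.linalg.norm(d).round(1))
    # rotvec to be vertical with yaw
    yaw=s["tcp_rot"][2] if yaw is None else np.radians(yaw)
    T=Ro.from_euler("xyz",[np.pi,0,yaw]); print("twist",(R.inv()*T).as_rotvec().round(4))
if __name__=="__main__": go(*map(float,sys.argv[1:]))
E
python3 go.py 476.2 289.3 225 199
```

```text
t 0.6 pos [185.09 596.65 230.83] rot [-1.7996e+02 -3.0000e-02 -1.6050e+02] F [0.2  0.36 0.24] open 1.0
world d [ 291.11 -307.35   -5.83] tool d(mm) [-171.79 -386.9     6.01] len 423.4
twist [-0.0007 -0.0005  0.0088]
```

Call:
jog_arm --moves '[{"grip": -1, "translation": [-0.006, -0.014, 0], "twist": [0, 0, 0.009]}, {"grip": -1, "translation": [-0.0123, -0.0276, 0], "twist": [0, 0, 0]}, {"grip": -1, "translation": [-0.0123, -0.0276, 0], "twist": [0, 0, 0]}, {"grip": -1, "translation": [-0.0123, -0.0276, 0], "twist": [0, 0, 0]}, {"grip": -1, "translation": [-0.0123, -0.0276, 0], "twist": [0, 0, 0]}, {"grip": -1, "translation": [-0.0123, -0.0276, 0], "twist": [0, 0, 0]}, {"grip": -1, "translation": [-0.0123, -0.0276, 0], "twist": [0, 0, 0]}, {"grip": -1, "translation": [-0.0123, -0.0276, 0], "twist": [0, 0, 0]}, {"grip": -1, "translation": [-0.0123, -0.0276, 0], "twist": [0, 0, 0]}, {"grip": -1, "translation": [-0.0123, -0.0276, 0], "twist": [0, 0, 0]}]'

```text
clock: 1.43
eef_pos: [380.7, 383.7, 231.1]
tcp_rot: [-3.141, -0.0, -2.819]
contact_force: [0.5, 0.9, 0.4]
opening: 1.002
```

Call:
jog_arm --moves '[{"grip": -1, "translation": [-0.0123, -0.0276, 0], "twist": [0, 0, 0]}, {"grip": -1, "translation": [-0.0123, -0.0276, 0], "twist": [0, 0, 0]}, {"grip": -1, "translation": [-0.0123, -0.0276, 0], "twist": [0, 0, 0]}, {"grip": -1, "translation": [-0.0123, -0.0276, 0], "twist": [0, 0, 0]}, {"grip": -1, "translation": [0, 0, 0], "twist": [0, 0, 0]}, {"grip": -1, "translation": [0, 0, 0], "twist": [0, 0, 0]}]'

```text
clock: 1.93
eef_pos: [462.5, 295.3, 231.0]
tcp_rot: [-3.141, -0.001, -2.821]
contact_force: [-0.2, -0.3, 0.5]
opening: 1.005
```

```bash
python3 go.py 476.2 289.3 107 199
```

```text
t 1.93 pos [462.48 295.28 231.01] rot [-1.7999e+02 -4.0000e-02 -1.6163e+02] F [-0.2  -0.28  0.49] open 1.005
world d [  13.72   -5.98 -124.01] tool d(mm) [-11.22  -9.97 124.01] len 124.9
twist [-0.0002 -0.0006 -0.0109]
```

Call:
jog_arm --moves '[{"grip": -1, "translation": [-0.0112, -0.01, 0], "twist": [0, 0, -0.011]}, {"grip": -1, "translation": [0, 0, 0.02], "twist": [0, 0, 0]}, {"grip": -1, "translation": [0, 0, 0.02], "twist": [0, 0, 0]}, {"grip": -1, "translation": [0, 0, 0.02], "twist": [0, 0, 0]}, {"grip": -1, "translation": [0, 0, 0.02], "twist": [0, 0, 0]}, {"grip": -1, "translation": [0, 0, 0.02], "twist": [0, 0, 0]}, {"grip": -1, "translation": [0, 0, 0.014], "twist": [0, 0, 0]}, {"grip": -1, "translation": [0, 0, 0.01], "twist": [0, 0, 0]}, {"grip": -1, "translation": [0, 0, 0], "twist": [0, 0, 0]}, {"grip": -1, "translation": [0, 0, 0], "twist": [0, 0, 0]}]'

```text
clock: 2.77
eef_pos: [475.2, 291.4, 107.2]
tcp_rot: [-3.141, -0.001, -2.804]
contact_force: [0.8, 0.4, 0.0]
opening: 0.999
```

```bash
python3 go.py 476.2 289.3 107 199
python3 - <<'E'
from h import *
I=grab(1)
t,s=I["top"],I["side"]
a=cv2.resize(t[235:310,170:250,::-1],None,fx=5,fy=5,interpolation=cv2.INTER_NEAREST)
b=cv2.resize(s[130:240,200:280,::-1],None,fx=5,fy=5,interpolation=cv2.INTER_NEAREST)
c=np.zeros((550,800,3),np.uint8); c[:a.shape[0],:400]=a;c[:,400:]=b
cv2.imwrite("pics/grasp.png",c)
E
```

```text
t 2.77 pos [475.15 291.44 107.21] rot [-1.7999e+02 -5.0000e-02 -1.6069e+02] F [0.83 0.44 0.03] open 0.999
world d [ 1.05 -2.14 -0.21] tool d(mm) [-0.28 -2.37  0.21] len 2.4
twist [-0.0001 -0.0009  0.0055]
```

View pics/grasp.png

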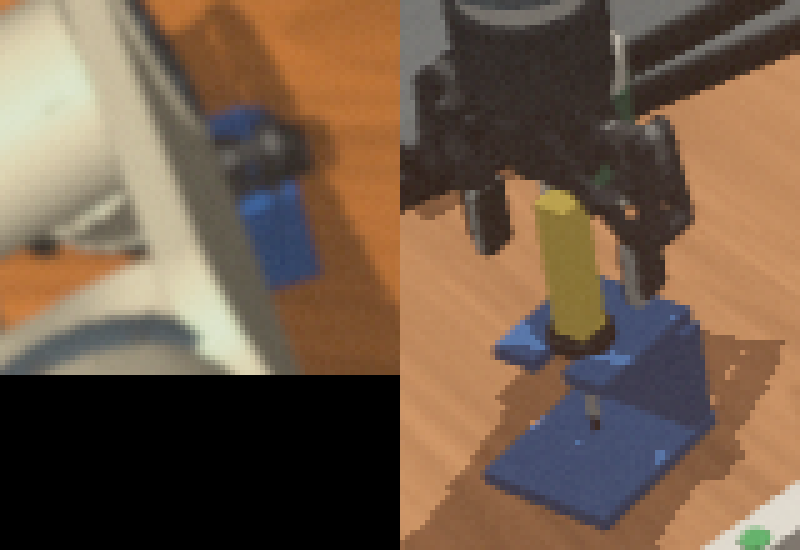

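Call:
jog_arm --moves '[{"grip": -1, "translation": [-0.0003, -0.0018, 0], "twist": [0, 0, 0.005]}, {"grip": 0, "translation": [0, 0, 0], "twist": [0, 0, 0]}, {"grip": 0.3, "translation": [0, 0, 0], "twist": [0, 0, 0]}, {"grip": 0.3, "translation": [0, 0, 0], "twist": [0, 0, 0]}, {"grip": 0.3, "translation": [0, 0, 0], "twist": [0, 0, 0]}]' --squeeze 60

```text
clock: 3.28
eef_pos: [476.7, 289.6, 107.5]
tcp_rot: [3.141, 0.0, -2.81]
contact_force: [-1.1, -0.4, -1.2]
opening: 0.452
```

```bash
python3 go.py 476.2 289.3 107 199
python3 - <<'E'
from h import *
im,d=r.grab_frame("side"); np.savez("pics/side2.npz",im=im,d=d)
cv2.imwrite("pics/grasp2.png",cv2.resize(im[130:240,200:280,::-1],None,fx=5,fy=5,interpolation=cv2.INTER_NEAREST))
E
```

```text
t 3.28 pos [476.71 289.6  107.53] rot [ 1.7999e+02  2.0000e-02 -1.6098e+02] F [-1.12 -0.36 -1.15] open 0.452
world d [-0.51 -0.3  -0.53] tool d(mm) [ 0.58 -0.12  0.53] len 0.8
twist [0.0001 0.0004 0.0004]
```

View pics/grasp2.png

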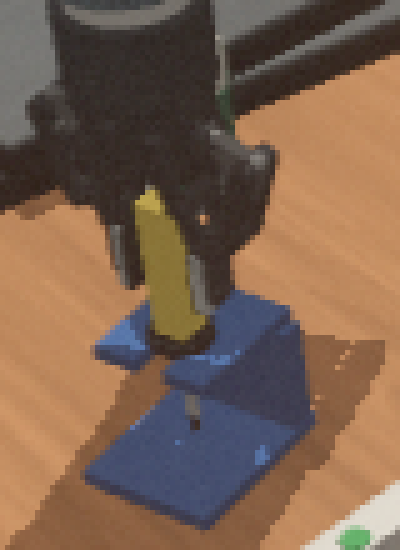

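Call:
jog_arm --moves '[{"grip": 1, "translation": [0, 0, 0], "twist": [0, 0, 0]}, {"grip": 1, "translation": [0, 0, 0], "twist": [0, 0, 0]}, {"grip": 1, "translation": [0, 0, 0], "twist": [0, 0, 0]}, {"grip": 1, "translation": [0, 0, 0], "twist": [0, 0, 0]}, {"grip": 1, "translation": [0, 0, 0], "twist": [0, 0, 0]}, {"grip": 1, "translation": [0, 0, 0], "twist": [0, 0, 0]}]' --squeeze 60

```text
clock: 3.83
eef_pos: [476.6, 289.6, 107.4]
tcp_rot: [-3.142, 0.0, -2.809]
contact_force: [-0.6, -0.4, 4.2]
opening: 0.222
```

```bash
python3 go.py 476.2 289.3 107 199
python3 - <<'E'
from h import *
im,d=r.grab_frame("side"); np.savez("pics/side3.npz",im=im,d=d)
cv2.imwrite("pics/grasp3.png",cv2.resize(im[130:240,200:280,::-1],None,fx=5,fy=5,interpolation=cv2.INTER_NEAREST))
E
```

```text
t 3.83 pos [476.6  289.56 107.38] rot [-180.      0.   -160.97] F [-0.65 -0.43  4.15] open 0.222
world d [-0.4  -0.26 -0.38] tool d(mm) [ 0.47 -0.12  0.38] len 0.6
twist [-0.      0.      0.0006]
```

View pics/grasp3.png

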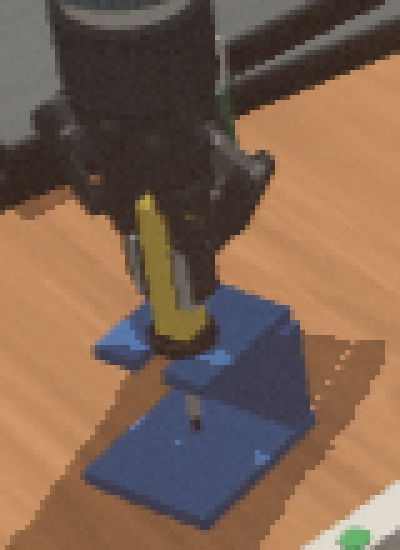

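Call:
jog_arm --moves '[{"grip": 1, "translation": [0, 0, -0.004], "twist": [0, 0, 0]}, {"grip": 1, "translation": [0, 0, -0.008], "twist": [0, 0, 0]}, {"grip": 1, "translation": [0, 0, -0.012], "twist": [0, 0, 0]}, {"grip": 1, "translation": [0, 0, -0.014], "twist": [0, 0, 0]}, {"grip": 1, "translation": [0, 0, -0.014], "twist": [0, 0, 0]}, {"grip": 1, "translation": [0, 0, -0.014], "twist": [0, 0, 0]}, {"grip": 1, "translation": [0, 0, -0.012], "twist": [0, 0, 0]}, {"grip": 1, "translation": [0, 0, -0.008], "twist": [0, 0, 0]}, {"grip": 1, "translation": [0, 0, 0], "twist": [0, 0, 0]}]'

```text
clock: 4.63
eef_pos: [477.6, 290.2, 195.7]
tcp_rot: [3.141, 0.003, -2.809]
contact_force: [0.1, -0.6, -0.1]
opening: 0.229
```

```bash
python3 go.py 475.3 128.2 167.4 199
```

```text
t 4.63 pos [477.61 290.2  195.65] rot [ 179.96    0.2  -160.97] F [ 0.11 -0.64 -0.1 ] open 0.229
world d [  -2.31 -162.    -28.25] tool d(mm) [  55.11 -152.41   27.95] len 164.5
twist [0.0007 0.0035 0.0006]
```

Call:
jog_arm --moves '[{"grip": 1, "translation": [0.003, -0.009, 0], "twist": [0, 0, 0]}, {"grip": 1, "translation": [0.006, -0.016, 0], "twist": [0, 0, 0]}, {"grip": 1, "translation": [0.008, -0.022, 0], "twist": [0, 0, 0]}, {"grip": 1, "translation": [0.008, -0.022, 0], "twist": [0, 0, 0]}, {"grip": 1, "translation": [0.008, -0.022, 0], "twist": [0, 0, 0]}, {"grip": 1, "translation": [0.008, -0.022, 0], "twist": [0, 0, 0]}, {"grip": 1, "translation": [0.007, -0.02, 0.005], "twist": [0, 0, 0]}, {"grip": 1, "translation": [0.005, -0.013, 0.01], "twist": [0, 0, 0]}, {"grip": 1, "translation": [0.002, -0.006, 0.01], "twist": [0, 0.003, 0]}, {"grip": 1, "translation": [0, 0, 0], "twist": [0, 0, 0]}]'

```text
clock: 5.47
eef_pos: [472.4, 126.2, 165.9]
tcp_rot: [3.141, -0.008, -2.811]
contact_force: [0.2, -0.6, -1.0]
opening: 0.226
```

```bash
python3 go.py 475.3 128.2 147.4 199
python3 - <<'E'
from h import *
I=grab(4)
t,s=I["top"],I["side"]
cv2.imwrite("pics/o4t.png",cv2.resize(t[205:310,185:375,::-1],None,fx=4,fy=4,interpolation=cv2.INTER_CUBIC))
cv2.imwrite("pics/o4s.png",cv2.resize(s[110:310,210:410,::-1],None,fx=3,fy=3,interpolation=cv2.INTER_CUBIC))
E
```

```text
t 5.47 pos [472.38 126.16 165.87] rot [ 179.99   -0.43 -161.06] F [ 0.2  -0.59 -1.  ] open 0.226
world d [  2.92   2.04 -18.47] tool d(mm) [-3.57  0.98 18.44] len 18.8
twist [ 0.0001 -0.0075 -0.0011]
```

View pics/o4t.png

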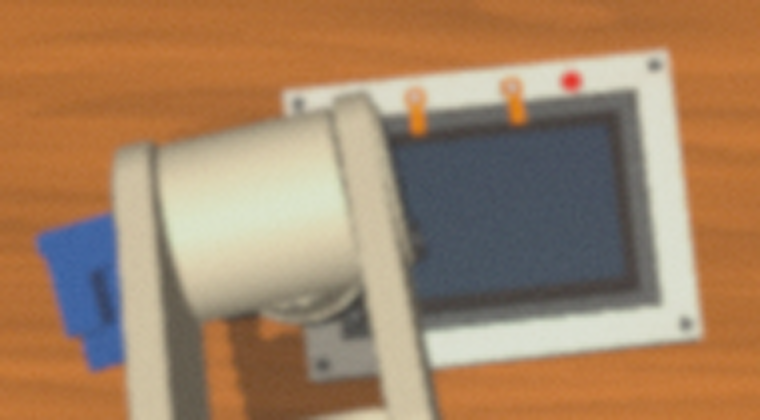

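View pics/o4s.png

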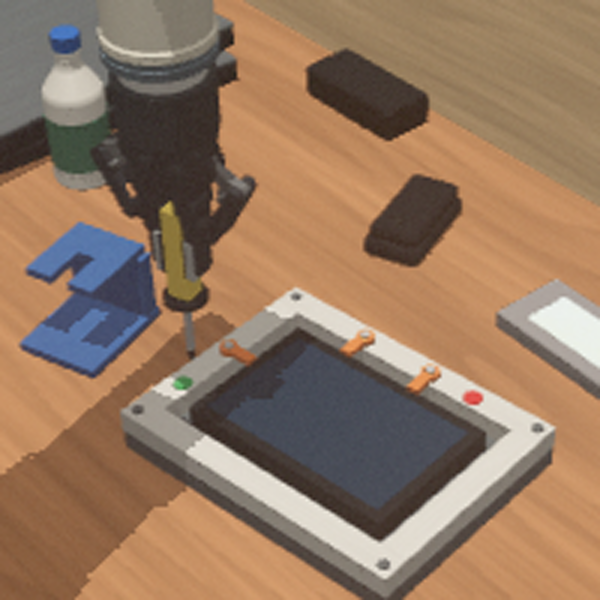

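Call:
jog_arm --moves '[{"grip": 1, "translation": [-0.0036, 0.001, 0.008], "twist": [0, 0, 0]}, {"grip": 1, "translation": [0, 0, 0.008], "twist": [0, 0, 0]}, {"grip": 1, "translation": [0, 0, 0.008], "twist": [0, 0, 0]}, {"grip": 1, "translation": [0, 0, 0.004], "twist": [0, 0, 0]}, {"grip": 1, "translation": [0, 0, 0], "twist": [0, 0, 0]}, {"grip": 1, "translation": [0, 0, 0], "twist": [0, 0, 0]}, {"grip": 1, "translation": [0, 0, 0], "twist": [0, 0, 0]}]'

```text
clock: 6.15
eef_pos: [477.3, 130.2, 140.4]
tcp_rot: [3.142, -0.003, -2.809]
contact_force: [0.7, 0.3, -0.4]
opening: 0.228
```

```bash
python3 go.py 475.3 128.2 137.4 199
python3 - <<'E'
from h import *
I=grab(5)
t,s=I["top"],I["side"]
print(r.sense()["eef_pos"],r.sense()["tcp_rot"])
cv2.imwrite("pics/o5s.png",cv2.resize(s[170:260,230:310,::-1],None,fx=7,fy=6.6,interpolation=cv2.INTER_CUBIC))
E
```

```text
t 6.15 pos [477.27 130.17 140.38] rot [ 1.8000e+02 -1.6000e-01 -1.6096e+02] F [ 0.73  0.27 -0.36] open 0.228
world d [-1.97 -1.97 -2.98] tool d(mm) [ 2.49 -1.22  2.99] len 4.1
twist [-0.     -0.0028  0.0007]
[477.40715889 130.13886206 140.59315063] [-3.14154080e+00 -2.39669734e-03 -2.80932891e+00]
```

View pics/o5s.png

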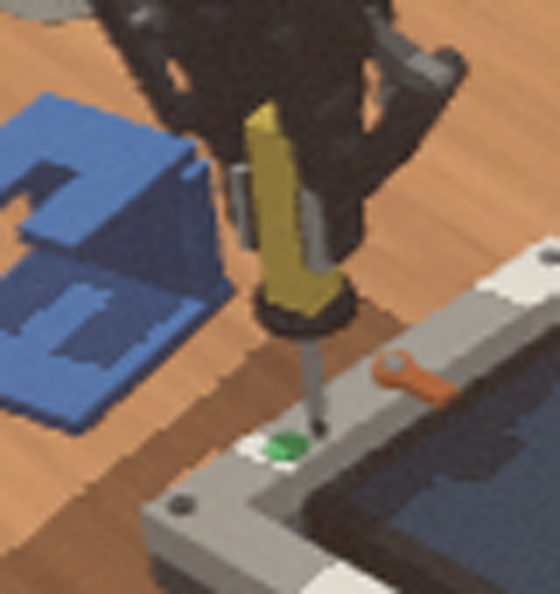

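Call:
jog_arm --moves '[{"grip": 1, "translation": [0, 0, 0], "twist": [0, 0, 0]}, {"grip": 1, "translation": [0, 0, 0], "twist": [0, 0, 0]}, {"grip": 1, "translation": [0, 0, 0], "twist": [0, 0, 0]}]'

```text
clock: 6.5
eef_pos: [477.3, 130.0, 140.5]
tcp_rot: [-3.142, -0.003, -2.809]
contact_force: [-1.5, 0.3, -0.2]
opening: 0.227
```

```bash
python3 go.py 475.3 128.2 137.4 199
python3 - <<'E'
from h import *
im,d=r.grab_frame("side"); np.savez("pics/side6.npz",im=im,d=d)
k=8;x0,y0,x1,y1=264,215,292,245
a=cv2.resize(im[y0:y1,x0:x1,::-1],None,fx=20,fy=20,interpolation=cv2.INTER_NEAREST); cv2.imwrite("pics/o6s.png",a)
g=im[y0:y1,x0:x1].max(axis=2); 
for y in range(8,26): print(y+y0,g[y,2:22])
for z in(51,53,55): print(plane("side",(275.4,235.5),z))
E
```

```text
t 6.5 pos [477.29 130.04 140.48] rot [-1.8000e+02 -1.5000e-01 -1.6097e+02] F [-1.45  0.25 -0.2 ] open 0.227
world d [-1.99 -1.84 -3.08] tool d(mm) [ 2.48 -1.09  3.09] len 4.1
twist [-0.     -0.0026  0.0005]
223 [138 124 123 128 130 134 131 110 107 114 136 133 131 132 136 134 137 148
 166 162]
224 [125 125 127 125 124 129 113 106 107 111 135 136 132 130 131 146 158 166
 166 148]
225 [131 125 125 122 125 122 126 112 106 108 133 140 138 136 143 160 160 172
 153 140]
226 [132 133 128 127 124 125 126 111 109 105 132 140 144 155 161 160 163 151
 168 162]
227 [132 134 134 130 125 125 126 114 108 107 126 147 158 161 163 164 164 139
 138 152]
228 [132 129 135 132 130 123 125 113 110 108 132 158 160 162 162 163 161 155
 138 130]
229 [130 132 132 131 135 132 128 118 108 105 142 159 161 161 163 160 163 162
 162 160]
230 [130 127 132 131 133 133 130 125 112 107 127 157 164 162 162 161 160 162
 164 163]
231 [128 127 124 131 133 138 158 139 113 107 130 160 163 161 159 162 161 161
 154 137]
232 [130 126 128 127 143 158 161 150 119 107 131 158 161 162 160 164 162 144
 124 121]
233 [132 130 130 141 158 162 160 162 111 103 142 158 162 162 162 162 147 124
 119 121]
234 [134 145 158 161 161 163 163 161 101  60  99 153 163 162 147 122 120 120
 119 121]
235 [179 165 160 147 142 138 143 159 119  69  99 156 164 147 124 119 119 121
 118 121]
236 [226 224 163 129 121 124 124 128 130 112 130 157 143 123 122 120 120 121
 120  94]
237 [224 211 187 180 136 124 124 124 145 159 146 123 120 120 117 122 118 117
  93  64]
238 [225 177 177 179 179 138 121 124 156 144 123 117 119 118 118 121  91  66
  59  56]
239 [217 225 168 160 161 122 135 147 136 121 119 119 120 118 120  93  65  60
  59  59]
240 [162 162 163 220 225 226 167 123 119 119 119 119 118 119  85  61  63  60
  57  56]
[[479.16569741 130.90529014  51.        ]]
[[477.90694421 128.99516937  53.        ]]
[[476.64819101 127.0850486   55.        ]]
```

View pics/o6s.png

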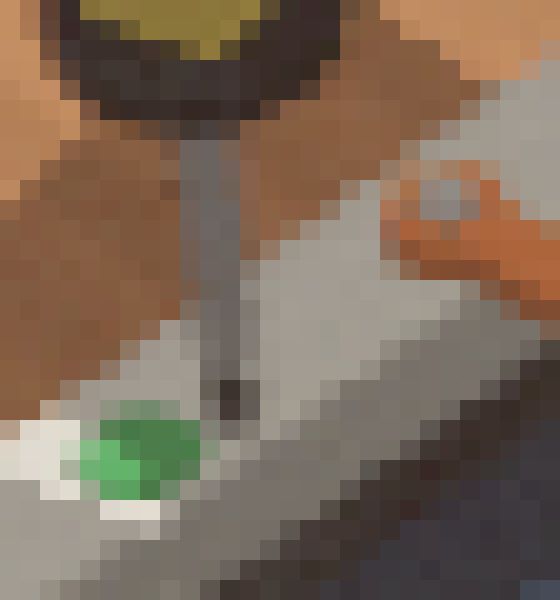

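Call:
jog_arm --moves '[{"grip": 1, "translation": [0.0014, -0.0006, 0], "twist": [0, -0.0026, 0]}, {"grip": 1, "translation": [0.0014, -0.0007, 0], "twist": [0, 0, 0]}, {"grip": 1, "translation": [0, 0, 0.004], "twist": [0, 0, 0]}, {"grip": 1, "translation": [0, 0, 0.004], "twist": [0, 0, 0]}, {"grip": 1, "translation": [0, 0, 0.002], "twist": [0, 0, 0]}, {"grip": 1, "translation": [0, 0, 0], "twist": [0, 0, 0]}, {"grip": 1, "translation": [0, 0, 0], "twist": [0, 0, 0]}, {"grip": 1, "translation": [0, 0, 0], "twist": [0, 0, 0]}]'

```text
clock: 7.22
eef_pos: [475.0, 127.9, 130.2]
tcp_rot: [3.142, -0.0, -2.809]
contact_force: [-0.5, 0.7, -1.2]
opening: 0.225
```

```bash
python3 go.py 475.1 127.9 117.4 199
python3 - <<'E'
from h import *
im,d=r.grab_frame("side"); np.savez("pics/side7.npz",im=im,d=d)
x0,y0,x1,y1=264,215,292,245
a=cv2.resize(im[y0:y1,x0:x1,::-1],None,fx=20,fy=20,interpolation=cv2.INTER_NEAREST); cv2.imwrite("pics/o7s.png",a)
print(plane("side",[(275.05,235.3)],53.1), proj("side",[475.2,126.9,40]))
E
```

```text
t 7.22 pos [474.99 127.92 130.24] rot [ 1.8000e+02 -3.0000e-02 -1.6096e+02] F [-0.55  0.7  -1.21] open 0.225
world d [  0.11  -0.02 -12.84] tool d(mm) [-0.1  -0.05 12.84] len 12.8
twist [ 0.     -0.0005  0.0006]
[[477.66491474 130.05626089  53.1       ]] [[275.46934506 240.43080401]]
```

View pics/o7s.png

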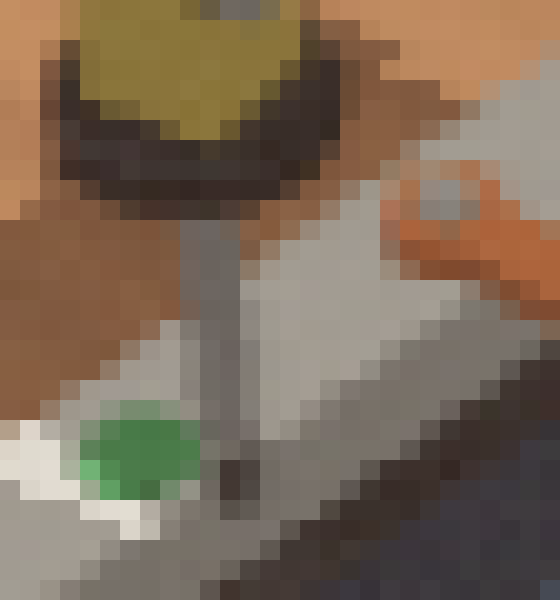

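Call:
jog_arm --moves '[{"grip": 1, "translation": [0, 0, 0.002], "twist": [0, 0, 0]}, {"grip": 1, "translation": [0, 0, 0.002], "twist": [0, 0, 0]}, {"grip": 1, "translation": [0, 0, 0.002], "twist": [0, 0, 0]}, {"grip": 1, "translation": [0, 0, 0], "twist": [0, 0, 0]}]'

```text
clock: 7.6
eef_pos: [474.6, 127.8, 123.8]
tcp_rot: [3.142, -0.001, -2.809]
contact_force: [0.2, 0.2, -1.0]
opening: 0.227
```

Call:
jog_arm --moves '[{"grip": 1, "translation": [0, 0, 0.002], "twist": [0, 0, 0]}, {"grip": 1, "translation": [0, 0, 0.002], "twist": [0, 0, 0]}, {"grip": 1, "translation": [0, 0, 0.002], "twist": [0, 0, 0]}, {"grip": 1, "translation": [0, 0, 0.001], "twist": [0, 0, 0]}, {"grip": 1, "translation": [0, 0, 0], "twist": [0, 0, 0]}, {"grip": 1, "translation": [0, 0, 0], "twist": [0, 0, 0]}]'

```text
clock: 8.1
eef_pos: [474.9, 127.9, 117.2]
tcp_rot: [-3.142, -0.001, -2.809]
contact_force: [0.6, -0.1, 0.5]
opening: 0.23
```

```bash
python3 go.py 594.1 143.6 117.4 199
python3 - <<'E'
from h import *
im,d=r.grab_frame("side"); np.savez("pics/side8.npz",im=im,d=d)
x0,y0,x1,y1=264,215,292,245
a=cv2.resize(im[y0:y1,x0:x1,::-1],None,fx=20,fy=20,interpolation=cv2.INTER_NEAREST); cv2.imwrite("pics/o8s.png",a)
E
```

```text
t 8.1 pos [474.88 127.87 117.2 ] rot [-1.8000e+02 -3.0000e-02 -1.6096e+02] F [ 0.6  -0.06  0.45] open 0.23
world d [119.22  15.73   0.2 ] tool d(mm) [-117.83  -24.01   -0.28] len 120.3
twist [-0.     -0.0006  0.0006]
```

View pics/o8s.png

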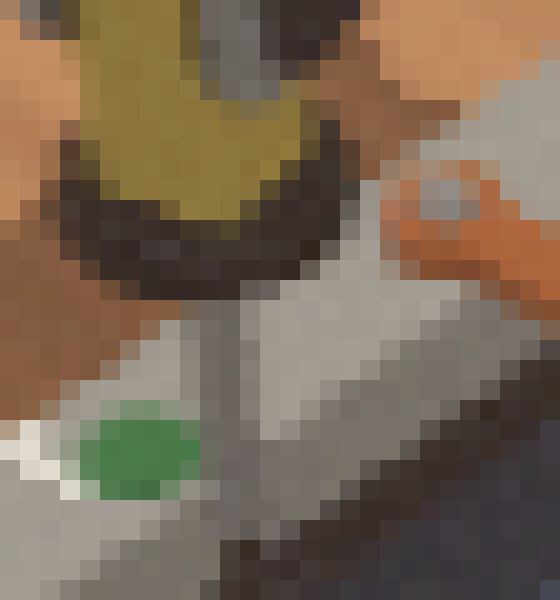

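Call:
jog_arm --moves '[{"grip": 1, "translation": [-0.0012, -0.0002, 0], "twist": [0, 0, 0]}, {"grip": 1, "translation": [-0.00245, -0.0005, 0], "twist": [0, 0, 0]}, {"grip": 1, "translation": [-0.00245, -0.0005, 0], "twist": [0, 0, 0]}, {"grip": 1, "translation": [-0.00245, -0.0005, 0], "twist": [0, 0, 0]}, {"grip": 1, "translation": [-0.00245, -0.0005, 0], "twist": [0, 0, 0]}, {"grip": 1, "translation": [-0.00245, -0.0005, 0], "twist": [0, 0, 0]}, {"grip": 1, "translation": [-0.00245, -0.0005, 0], "twist": [0, 0, 0]}, {"grip": 1, "translation": [-0.00245, -0.0005, 0], "twist": [0, 0, 0]}, {"grip": 1, "translation": [-0.00245, -0.0005, 0], "twist": [0, 0, 0]}, {"grip": 1, "translation": [-0.00245, -0.0005, 0], "twist": [0, 0, 0]}]'

```text
clock: 8.98
eef_pos: [498.7, 131.1, 117.2]
tcp_rot: [-3.142, -0.0, -2.809]
contact_force: [-0.2, 0.5, -0.3]
opening: 0.229
```

```bash
cat > fr.py <<'E'
import numpy as np
from go import *
import sys
# gap coords: start, yaw
th=np.radians(7.53);u=np.array([np.cos(th),np.sin(th)]);v=np.array([-u[1],u[0]])
s=r.sense();p=s["eef_pos"][:2]-[475.1,127.9]
print("along x %.2f (corner 120)  y %.2f (end -175)"%(p@u,p@v),"z",s["eef_pos"][2].round(2), "Fx,Fy frame %.2f %.2f"%(s["contact_force"][:2]@u,s["contact_force"][:2]@v),"tau",s["wrist_torque"].round(3))
E
python3 fr.py; python3 go.py 594.05 143.63 117.4 199
```

```text
along x 23.79 (corner 120)  y 0.04 (end -175) z 117.24 Fx,Fy frame -0.13 0.51 tau [-0.07   0.044  0.018]
t 8.98 pos [498.68 131.06 117.24] rot [-1.8000e+02 -3.0000e-02 -1.6097e+02] F [-0.19  0.48 -0.34] open 0.229
world d [95.37 12.57  0.16] tool d(mm) [-94.25 -19.22  -0.2 ] len 96.2
twist [-0.     -0.0005  0.0006]
```

Clean. Continue.

Call:
jog_arm --moves '[{"grip": 1, "translation": [-0.00245, -0.0005, 0], "twist": [0, 0, 0]}, {"grip": 1, "translation": [-0.00245, -0.0005, 0], "twist": [0, 0, 0]}, {"grip": 1, "translation": [-0.00245, -0.0005, 0], "twist": [0, 0, 0]}, {"grip": 1, "translation": [-0.00245, -0.0005, 0], "twist": [0, 0, 0]}, {"grip": 1, "translation": [-0.00245, -0.0005, 0], "twist": [0, 0, 0]}, {"grip": 1, "translation": [-0.00245, -0.0005, 0], "twist": [0, 0, 0]}, {"grip": 1, "translation": [-0.00245, -0.0005, 0], "twist": [0, 0, 0]}, {"grip": 1, "translation": [-0.00245, -0.0005, 0], "twist": [0, 0, 0]}, {"grip": 1, "translation": [-0.00245, -0.0005, 0], "twist": [0, 0, 0]}, {"grip": 1, "translation": [-0.00245, -0.0005, 0], "twist": [0, 0, 0]}]'

```text
clock: 9.82
eef_pos: [523.1, 134.1, 117.1]
tcp_rot: [-3.141, -0.001, -2.809]
contact_force: [-1.8, -0.8, -0.6]
opening: 0.228
```

```bash
python3 fr.py; python3 go.py 594.05 143.63 117.4 199
```

```text
along x 48.38 (corner 120)  y -0.10 (end -175) z 117.13 Fx,Fy frame -1.91 -0.59 tau [-0.316  0.219 -0.023]
t 9.82 pos [523.08 134.14 117.13] rot [-1.7999e+02 -8.0000e-02 -1.6096e+02] F [-1.82 -0.83 -0.63] open 0.228
world d [70.97  9.49  0.27] tool d(mm) [-70.18 -14.18  -0.36] len 71.6
twist [-0.0001 -0.0014  0.0007]
```

Call:
jog_arm --moves '[{"grip": 1, "translation": [-0.00245, -0.0005, 0], "twist": [0, 0, 0]}, {"grip": 1, "translation": [-0.00245, -0.0005, 0], "twist": [0, 0, 0]}, {"grip": 1, "translation": [-0.00245, -0.0005, 0], "twist": [0, 0, 0]}, {"grip": 1, "translation": [-0.00245, -0.0005, 0], "twist": [0, 0, 0]}, {"grip": 1, "translation": [-0.00245, -0.0005, 0], "twist": [0, 0, 0]}, {"grip": 1, "translation": [-0.00245, -0.0005, 0], "twist": [0, 0, 0]}, {"grip": 1, "translation": [-0.00245, -0.0005, 0], "twist": [0, 0, 0]}, {"grip": 1, "translation": [-0.00245, -0.0005, 0], "twist": [0, 0, 0]}, {"grip": 1, "translation": [-0.00245, -0.0005, 0], "twist": [0, 0, 0]}, {"grip": 1, "translation": [-0.00245, -0.0005, 0], "twist": [0, 0, 0]}]'

```text
clock: 10.65
eef_pos: [548.4, 137.6, 117.3]
tcp_rot: [-3.142, -0.0, -2.809]
contact_force: [0.3, -0.7, -0.9]
opening: 0.228
```

```bash
python3 fr.py; python3 go.py 594.05 143.63 117.4 199
python3 - <<'E'
from h import *
im,d=r.grab_frame("side"); np.savez("pics/side9.npz",im=im,d=d)
cv2.imwrite("pics/o9s.png",cv2.resize(im[180:270,240:340,::-1],None,fx=7,fy=6.6,interpolation=cv2.INTER_CUBIC))
E
```

```text
along x 73.92 (corner 120)  y 0.03 (end -175) z 117.29 Fx,Fy frame 0.17 -0.69 tau [-0.145  0.034 -0.045]
t 10.65 pos [548.37 137.62 117.29] rot [-1.8000e+02 -1.0000e-02 -1.6096e+02] F [ 0.26 -0.66 -0.93] open 0.228
world d [45.68  6.01  0.11] tool d(mm) [-45.14  -9.22  -0.12] len 46.1
twist [-0.     -0.0002  0.0006]
```

View pics/o9s.png

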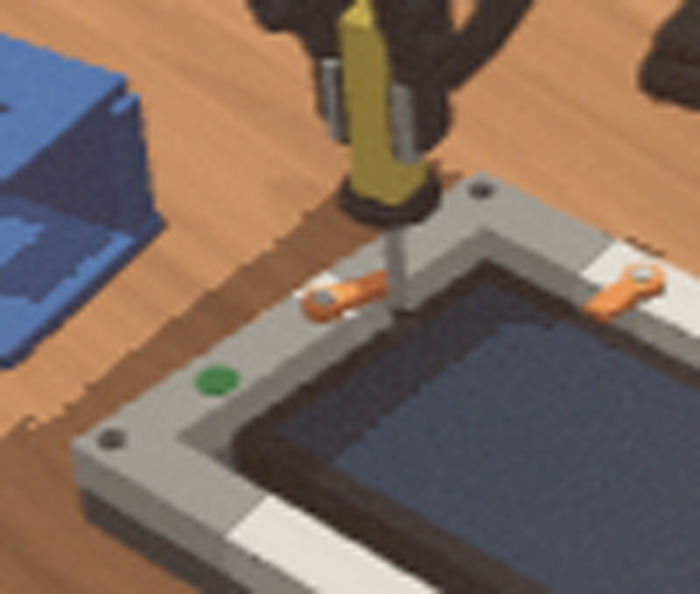

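Call:
jog_arm --moves '[{"grip": 1, "translation": [-0.00245, -0.0005, 0], "twist": [0, 0, 0]}, {"grip": 1, "translation": [-0.00245, -0.0005, 0], "twist": [0, 0, 0]}, {"grip": 1, "translation": [-0.00245, -0.0005, 0], "twist": [0, 0, 0]}, {"grip": 1, "translation": [-0.00245, -0.0005, 0], "twist": [0, 0, 0]}, {"grip": 1, "translation": [-0.00245, -0.0005, 0], "twist": [0, 0, 0]}, {"grip": 1, "translation": [-0.00245, -0.0005, 0], "twist": [0, 0, 0]}, {"grip": 1, "translation": [-0.00245, -0.0005, 0], "twist": [0, 0, 0]}, {"grip": 1, "translation": [-0.00245, -0.0005, 0], "twist": [0, 0, 0]}, {"grip": 1, "translation": [-0.00245, -0.0005, 0], "twist": [0, 0, 0]}, {"grip": 1, "translation": [-0.00245, -0.0005, 0], "twist": [0, 0, 0]}]'

```text
clock: 11.53
eef_pos: [573.0, 140.8, 117.2]
tcp_rot: [-3.142, -0.0, -2.809]
contact_force: [0.8, -0.5, -0.9]
opening: 0.221
```

Call:
jog_arm --moves '[{"grip": 1, "translation": [-0.00245, -0.0005, 0], "twist": [0, 0, 0]}, {"grip": 1, "translation": [-0.00245, -0.0005, 0], "twist": [0, 0, 0]}, {"grip": 1, "translation": [-0.00245, -0.0005, 0], "twist": [0, 0, 0]}, {"grip": 1, "translation": [-0.00245, -0.0005, 0], "twist": [0, 0, 0]}, {"grip": 1, "translation": [-0.00245, -0.0005, 0], "twist": [0, 0, 0]}, {"grip": 1, "translation": [-0.002, -0.0004, 0], "twist": [0, 0, 0]}, {"grip": 1, "translation": [-0.0015, -0.0003, 0], "twist": [0, 0, 0]}, {"grip": 1, "translation": [-0.001, -0.0002, 0], "twist": [0, 0, 0]}, {"grip": 1, "translation": [0, 0, 0], "twist": [0, 0, 0]}]'

```text
clock: 12.28
eef_pos: [590.0, 143.1, 117.2]
tcp_rot: [3.142, -0.0, -2.809]
contact_force: [-0.0, 0.9, -1.6]
opening: 0.226
```

```bash
python3 fr.py; python3 go.py 594.05 143.63 117.4 199
python3 - <<'E'
from h import *
im,d=r.grab_frame("side"); np.savez("pics/side10.npz",im=im,d=d)
cv2.imwrite("pics/o10s.png",cv2.resize(im[170:260,250:350,::-1],None,fx=7,fy=6.6,interpolation=cv2.INTER_CUBIC))
E
```

```text
along x 115.86 (corner 120)  y 0.03 (end -175) z 117.24 Fx,Fy frame 0.07 0.89 tau [0.04  0.014 0.001]
t 12.28 pos [589.96 143.11 117.24] rot [ 1.8000e+02 -1.0000e-02 -1.6097e+02] F [-0.05  0.89 -1.59] open 0.226
world d [4.09 0.52 0.16] tool d(mm) [-4.04 -0.85 -0.16] len 4.1
twist [ 0.     -0.0003  0.0006]
```

View pics/o10s.png

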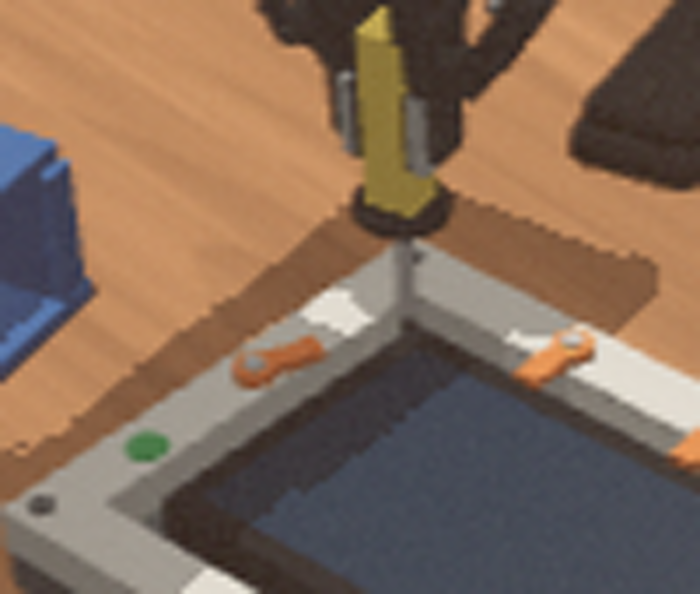

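Call:
jog_arm --moves '[{"grip": 1, "translation": [-0.002, -0.0004, 0], "twist": [0, 0, 0]}, {"grip": 1, "translation": [-0.002, -0.0004, 0], "twist": [0, 0, 0]}, {"grip": 1, "translation": [0, 0, 0], "twist": [0, 0, 0]}, {"grip": 1, "translation": [0, 0, 0], "twist": [0, 0, 0]}, {"grip": 1, "translation": [0.0002, -0.0012, 0], "twist": [0, 0, 0]}, {"grip": 1, "translation": [0.0005, -0.00245, 0], "twist": [0, 0, 0]}, {"grip": 1, "translation": [0.0005, -0.00245, 0], "twist": [0, 0, 0]}, {"grip": 1, "translation": [0.0005, -0.00245, 0], "twist": [0, 0, 0]}]'

```text
clock: 13.0
eef_pos: [594.9, 134.7, 117.2]
tcp_rot: [-3.142, -0.001, -2.809]
contact_force: [0.4, 1.1, -1.0]
opening: 0.224
```

```bash
python3 fr.py; python3 go.py 616.98 -29.86 117.4 199
python3 - <<'E'
from h import *
im,d=r.grab_frame("side"); np.savez("pics/side11.npz",im=im,d=d)
cv2.imwrite("pics/o11s.png",cv2.resize(im[200:240,285:345,::-1],None,fx=13,fy=13,interpolation=cv2.INTER_NEAREST))
E
```

```text
along x 119.70 (corner 120)  y -9.00 (end -175) z 117.21 Fx,Fy frame 0.52 1.03 tau [-0.015 -0.002 -0.017]
t 13.0 pos [594.94 134.66 117.21] rot [-1.8000e+02 -3.0000e-02 -1.6096e+02] F [ 0.38  1.09 -1.04] open 0.224
world d [  22.04 -164.52    0.19] tool d(mm) [  32.84 -162.71   -0.17] len 166.0
twist [-0.     -0.0005  0.0007]
```

View pics/o11s.png

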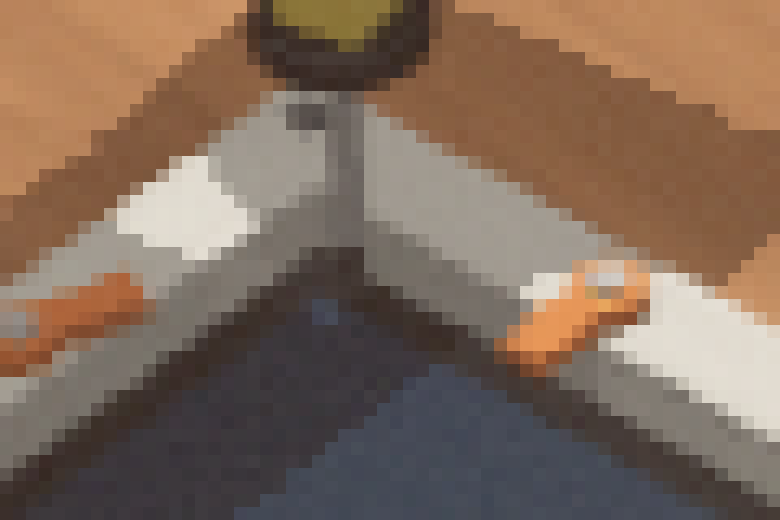

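Call:
jog_arm --moves '[{"grip": 1, "translation": [0.0005, -0.00245, 0], "twist": [0, 0, 0]}, {"grip": 1, "translation": [0.0005, -0.00245, 0], "twist": [0, 0, 0]}, {"grip": 1, "translation": [0.0005, -0.00245, 0], "twist": [0, 0, 0]}, {"grip": 1, "translation": [0.0005, -0.00245, 0], "twist": [0, 0, 0]}, {"grip": 1, "translation": [0.0005, -0.00245, 0], "twist": [0, 0, 0]}, {"grip": 1, "translation": [0.0005, -0.00245, 0], "twist": [0, 0, 0]}, {"grip": 1, "translation": [0.0005, -0.00245, 0], "twist": [0, 0, 0]}, {"grip": 1, "translation": [0.0005, -0.00245, 0], "twist": [0, 0, 0]}, {"grip": 1, "translation": [0.0005, -0.00245, 0], "twist": [0, 0, 0]}, {"grip": 1, "translation": [0.0005, -0.00245, 0], "twist": [0, 0, 0]}]'

```text
clock: 13.88
eef_pos: [598.3, 109.9, 117.3]
tcp_rot: [3.142, -0.0, -2.809]
contact_force: [-0.5, -0.5, -0.9]
opening: 0.224
```

```bash
python3 fr.py; python3 go.py 616.98 -29.86 117.4 199
```

```text
along x 119.78 (corner 120)  y -33.95 (end -175) z 117.25 Fx,Fy frame -0.55 -0.42 tau [-0.002 -0.011  0.028]
t 13.88 pos [598.29 109.94 117.25] rot [ 1.8000e+02 -2.0000e-02 -1.6097e+02] F [-0.49 -0.49 -0.86] open 0.224
world d [  18.69 -139.8     0.15] tool d(mm) [  27.93 -138.25   -0.14] len 141.0
twist [ 0.     -0.0004  0.0006]
```

Call:
jog_arm --moves '[{"grip": 1, "translation": [0.0005, -0.00245, 0], "twist": [0, 0, 0]}, {"grip": 1, "translation": [0.0005, -0.00245, 0], "twist": [0, 0, 0]}, {"grip": 1, "translation": [0.0005, -0.00245, 0], "twist": [0, 0, 0]}, {"grip": 1, "translation": [0.0005, -0.00245, 0], "twist": [0, 0, 0]}, {"grip": 1, "translation": [0.0005, -0.00245, 0], "twist": [0, 0, 0]}, {"grip": 1, "translation": [0.0005, -0.00245, 0], "twist": [0, 0, 0]}, {"grip": 1, "translation": [0.0005, -0.00245, 0], "twist": [0, 0, 0]}, {"grip": 1, "translation": [0.0005, -0.00245, 0], "twist": [0, 0, 0]}, {"grip": 1, "translation": [0.0005, -0.00245, 0], "twist": [0, 0, 0]}, {"grip": 1, "translation": [0.0005, -0.00245, 0], "twist": [0, 0, 0]}]'

```text
clock: 14.72
eef_pos: [601.2, 85.3, 117.1]
tcp_rot: [3.141, -0.001, -2.809]
contact_force: [-0.9, 0.4, -0.5]
opening: 0.227
```

```bash
python3 fr.py; python3 go.py 616.98 -29.86 117.4 199
```

```text
along x 119.42 (corner 120)  y -58.79 (end -175) z 117.14 Fx,Fy frame -0.85 0.49 tau [ 0.225  0.271 -0.015]
t 14.72 pos [601.2   85.27 117.14] rot [ 1.7998e+02 -6.0000e-02 -1.6097e+02] F [-0.9   0.37 -0.49] open 0.227
world d [  15.78 -115.13    0.26] tool d(mm) [  22.61 -113.98   -0.29] len 116.2
twist [ 0.0004 -0.001   0.0005]
```

Call:
jog_arm --moves '[{"grip": 1, "translation": [0.0005, -0.00245, 0], "twist": [0, 0, 0]}, {"grip": 1, "translation": [0.0005, -0.00245, 0], "twist": [0, 0, 0]}, {"grip": 1, "translation": [0.0005, -0.00245, 0], "twist": [0, 0, 0]}, {"grip": 1, "translation": [0.0005, -0.00245, 0], "twist": [0, 0, 0]}, {"grip": 1, "translation": [0.0005, -0.00245, 0], "twist": [0, 0, 0]}, {"grip": 1, "translation": [0.0005, -0.00245, 0], "twist": [0, 0, 0]}, {"grip": 1, "translation": [0.0005, -0.00245, 0], "twist": [0, 0, 0]}, {"grip": 1, "translation": [0.0005, -0.00245, 0], "twist": [0, 0, 0]}, {"grip": 1, "translation": [0.0005, -0.00245, 0], "twist": [0, 0, 0]}, {"grip": 1, "translation": [0.0005, -0.00245, 0], "twist": [0, 0, 0]}]'

```text
clock: 15.55
eef_pos: [604.8, 60.3, 117.2]
tcp_rot: [-3.142, -0.001, -2.809]
contact_force: [-0.2, 1.4, -1.2]
opening: 0.229
```

```bash
python3 fr.py; python3 go.py 616.98 -29.86 117.4 199
python3 - <<'E'
from h import *
im,d=r.grab_frame("side"); np.savez("pics/side12.npz",im=im,d=d)
cv2.imwrite("pics/o12s.png",cv2.resize(im[190:260,285:385,::-1],None,fx=7,fy=7,interpolation=cv2.INTER_NEAREST))
E
```

```text
along x 119.69 (corner 120)  y -84.01 (end -175) z 117.2 Fx,Fy frame 0.03 1.37 tau [0.033 0.089 0.014]
t 15.55 pos [604.77  60.3  117.2 ] rot [-1.8000e+02 -3.0000e-02 -1.6096e+02] F [-0.15  1.36 -1.23] open 0.229
world d [ 12.21 -90.16   0.2 ] tool d(mm) [ 17.86 -89.21  -0.18] len 91.0
twist [-0.0001 -0.0005  0.0006]
```

View pics/o12s.png

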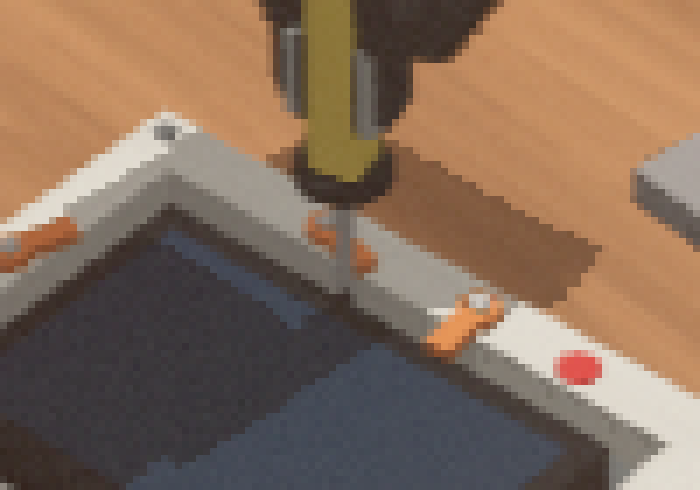

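Call:
jog_arm --moves '[{"grip": 1, "translation": [0.0005, -0.00245, 0], "twist": [0, 0, 0]}, {"grip": 1, "translation": [0.0005, -0.00245, 0], "twist": [0, 0, 0]}, {"grip": 1, "translation": [0.0005, -0.00245, 0], "twist": [0, 0, 0]}, {"grip": 1, "translation": [0.0005, -0.00245, 0], "twist": [0, 0, 0]}, {"grip": 1, "translation": [0.0005, -0.00245, 0], "twist": [0, 0, 0]}, {"grip": 1, "translation": [0.0005, -0.00245, 0], "twist": [0, 0, 0]}, {"grip": 1, "translation": [0.0005, -0.00245, 0], "twist": [0, 0, 0]}, {"grip": 1, "translation": [0.0005, -0.00245, 0], "twist": [0, 0, 0]}, {"grip": 1, "translation": [0.0005, -0.00245, 0], "twist": [0, 0, 0]}, {"grip": 1, "translation": [0.0005, -0.00245, 0], "twist": [0, 0, 0]}]'

```text
clock: 16.43
eef_pos: [608.1, 35.6, 117.2]
tcp_rot: [-3.142, -0.0, -2.809]
contact_force: [0.4, 0.1, -1.2]
opening: 0.224
```

```bash
python3 fr.py; python3 go.py 616.98 -29.86 117.4 199
```

```text
along x 119.73 (corner 120)  y -108.97 (end -175) z 117.24 Fx,Fy frame 0.41 0.01 tau [-0.006  0.037  0.019]
t 16.43 pos [608.08  35.56 117.24] rot [-1.8000e+02 -2.0000e-02 -1.6097e+02] F [ 0.41  0.06 -1.23] open 0.224
world d [  8.9  -65.42   0.16] tool d(mm) [ 12.92 -64.75  -0.16] len 66.0
twist [-0.     -0.0004  0.0006]
```

Call:
jog_arm --moves '[{"grip": 1, "translation": [0.0005, -0.00245, 0], "twist": [0, 0, 0]}, {"grip": 1, "translation": [0.0005, -0.00245, 0], "twist": [0, 0, 0]}, {"grip": 1, "translation": [0.0005, -0.00245, 0], "twist": [0, 0, 0]}, {"grip": 1, "translation": [0.0005, -0.00245, 0], "twist": [0, 0, 0]}, {"grip": 1, "translation": [0.0005, -0.00245, 0], "twist": [0, 0, 0]}, {"grip": 1, "translation": [0.0005, -0.00245, 0], "twist": [0, 0, 0]}, {"grip": 1, "translation": [0.0005, -0.00245, 0], "twist": [0, 0, 0]}, {"grip": 1, "translation": [0.0005, -0.00245, 0], "twist": [0, 0, 0]}, {"grip": 1, "translation": [0.0005, -0.00245, 0], "twist": [0, 0, 0]}, {"grip": 1, "translation": [0.0005, -0.00245, 0], "twist": [0, 0, 0]}]'

```text
clock: 17.27
eef_pos: [611.3, 10.9, 117.2]
tcp_rot: [3.141, -0.0, -2.809]
contact_force: [-0.1, 0.3, -1.3]
opening: 0.224
```

```bash
python3 fr.py; python3 go.py 616.98 -29.86 117.4 199
```

```text
along x 119.74 (corner 120)  y -133.84 (end -175) z 117.22 Fx,Fy frame -0.07 0.29 tau [0.287 0.072 0.058]
t 17.27 pos [611.35  10.91 117.22] rot [ 1.7999e+02 -2.0000e-02 -1.6097e+02] F [-0.1   0.28 -1.32] open 0.224
world d [  5.63 -40.77   0.18] tool d(mm) [  7.97 -40.38  -0.18] len 41.2
twist [ 0.0002 -0.0003  0.0006]
```

Call:
jog_arm --moves '[{"grip": 1, "translation": [0.0005, -0.00245, 0], "twist": [0, 0, 0]}, {"grip": 1, "translation": [0.0005, -0.00245, 0], "twist": [0, 0, 0]}, {"grip": 1, "translation": [0.0005, -0.00245, 0], "twist": [0, 0, 0]}, {"grip": 1, "translation": [0.0005, -0.00245, 0], "twist": [0, 0, 0]}, {"grip": 1, "translation": [0.0005, -0.00245, 0], "twist": [0, 0, 0]}, {"grip": 1, "translation": [0.0005, -0.00245, 0], "twist": [0, 0, 0]}, {"grip": 1, "translation": [0.0005, -0.00245, 0], "twist": [0, 0, 0]}, {"grip": 1, "translation": [0.0005, -0.00245, 0], "twist": [0, 0, 0]}, {"grip": 1, "translation": [0.0005, -0.00245, 0], "twist": [0, 0, 0]}, {"grip": 1, "translation": [0.0005, -0.00245, 0], "twist": [0, 0, 0]}]'

```text
clock: 18.1
eef_pos: [614.8, -14.1, 117.3]
tcp_rot: [-3.141, -0.0, -2.809]
contact_force: [-0.1, -0.2, 0.0]
opening: 0.227
```

```bash
python3 fr.py; python3 go.py 616.98 -29.86 117.4 199
python3 - <<'E'
from h import *
im,d=r.grab_frame("side"); np.savez("pics/side13.npz",im=im,d=d)
cv2.imwrite("pics/o13s.png",cv2.resize(im[190:270,300:400,::-1],None,fx=7,fy=7,interpolation=cv2.INTER_NEAREST))
E
```

```text
along x 119.85 (corner 120)  y -159.08 (end -175) z 117.3 Fx,Fy frame -0.13 -0.15 tau [-0.047  0.015  0.037]
t 18.1 pos [614.76 -14.11 117.3 ] rot [-1.7999e+02 -1.0000e-02 -1.6096e+02] F [-0.11 -0.17  0.02] open 0.227
world d [  2.22 -15.75   0.1 ] tool d(mm) [  3.04 -15.62  -0.09] len 15.9
twist [-0.0003 -0.0001  0.0006]
```

View pics/o13s.png

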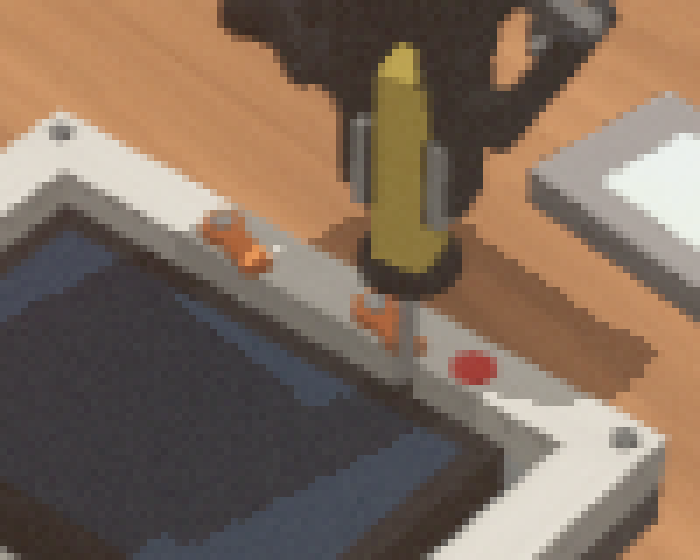

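Call:
jog_arm --moves '[{"grip": 1, "translation": [0.0005, -0.00245, 0], "twist": [0, 0, 0]}, {"grip": 1, "translation": [0.0005, -0.00245, 0], "twist": [0, 0, 0]}, {"grip": 1, "translation": [0.0005, -0.00245, 0], "twist": [0, 0, 0]}, {"grip": 1, "translation": [0.0005, -0.00245, 0], "twist": [0, 0, 0]}, {"grip": 1, "translation": [0.0005, -0.00245, 0], "twist": [0, 0, 0]}, {"grip": 1, "translation": [0.0004, -0.002, 0], "twist": [0, 0, 0]}, {"grip": 1, "translation": [0.0002, -0.001, 0], "twist": [0, 0, 0]}, {"grip": 1, "translation": [0, 0, 0], "twist": [0, 0, 0]}, {"grip": 1, "translation": [0, 0, 0], "twist": [0, 0, 0]}]'

```text
clock: 18.9
eef_pos: [616.6, -29.2, 117.2]
tcp_rot: [3.142, -0.0, -2.81]
contact_force: [0.8, -0.3, -0.4]
opening: 0.228
```

```bash
python3 fr.py; python3 go.py 616.98 -29.86 117.4 199
python3 - <<'E'
from h import *
im,d=r.grab_frame("side"); np.savez("pics/side14.npz",im=im,d=d)
cv2.imwrite("pics/o14s.png",cv2.resize(im[190:270,300:400,::-1],None,fx=7,fy=7,interpolation=cv2.INTER_NEAREST))
E
```

```text
along x 119.68 (corner 120)  y -174.34 (end -175) z 117.24 Fx,Fy frame 0.72 -0.37 tau [-0.029  0.003  0.038]
t 18.9 pos [616.6  -29.25 117.24] rot [ 1.8000e+02 -2.0000e-02 -1.6097e+02] F [ 0.77 -0.27 -0.41] open 0.228
world d [ 0.38 -0.61  0.16] tool d(mm) [-0.16 -0.7  -0.16] len 0.7
twist [ 0.     -0.0004  0.0004]
```

View pics/o14s.png

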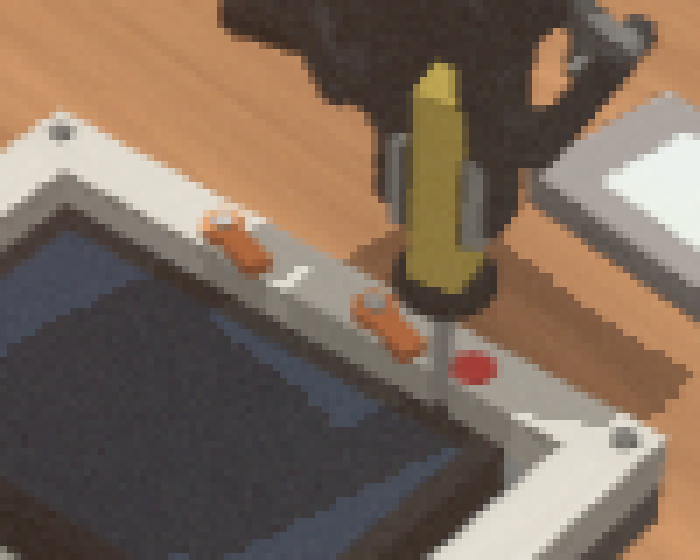

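Call:
jog_arm --moves '[{"grip": 1, "translation": [0.0002, -0.0012, 0], "twist": [0, 0, 0]}, {"grip": 1, "translation": [0, 0, 0], "twist": [0, 0, 0]}, {"grip": 1, "translation": [0, 0, -0.003], "twist": [0, 0, 0]}, {"grip": 1, "translation": [0, 0, -0.005], "twist": [0, 0, 0]}, {"grip": 1, "translation": [0, 0, -0.006], "twist": [0, 0, 0]}, {"grip": 1, "translation": [0, 0, -0.012], "twist": [0, 0, 0]}, {"grip": 1, "translation": [0, 0, -0.018], "twist": [0, 0, 0]}, {"grip": 1, "translation": [0, 0, -0.018], "twist": [0, 0, 0]}, {"grip": 1, "translation": [0, 0, -0.014], "twist": [0, 0, 0]}, {"grip": 1, "translation": [0, 0, -0.006], "twist": [0, 0, 0]}]'

```text
clock: 19.78
eef_pos: [618.2, -30.4, 202.7]
tcp_rot: [-3.14, 0.003, -2.809]
contact_force: [0.9, 0.4, -1.3]
opening: 0.228
```

```bash
python3 go.py 476.6 289.6 199 199
```

```text
t 19.78 pos [618.15 -30.43 202.67] rot [-179.91    0.19 -160.96] F [ 0.86  0.43 -1.34] open 0.228
world d [-141.55  320.03   -3.67] tool d(mm) [ 29.45 348.7    3.04] len 350.0
twist [-0.0015  0.0034  0.0006]
```

Call:
jog_arm --moves '[{"grip": 1, "translation": [0.0005, 0.006, 0], "twist": [0, 0, 0]}, {"grip": 1, "translation": [0.001, 0.012, 0], "twist": [0, 0, 0]}, {"grip": 1, "translation": [0.0015, 0.018, 0], "twist": [0, 0, 0]}, {"grip": 1, "translation": [0.002, 0.024, 0], "twist": [0, 0, 0]}, {"grip": 1, "translation": [0.002, 0.024, 0], "twist": [0, 0, 0]}, {"grip": 1, "translation": [0.002, 0.024, 0], "twist": [0, 0, 0]}, {"grip": 1, "translation": [0.002, 0.024, 0], "twist": [0, 0, 0]}, {"grip": 1, "translation": [0.002, 0.024, 0], "twist": [0, 0, 0]}, {"grip": 1, "translation": [0.002, 0.024, 0], "twist": [0, 0, 0]}, {"grip": 1, "translation": [0.002, 0.024, 0], "twist": [0, 0, 0]}]'

```text
clock: 20.62
eef_pos: [532.1, 158.4, 198.1]
tcp_rot: [3.141, -0.003, -2.809]
contact_force: [-0.1, 0.7, -0.8]
opening: 0.225
```

Call:
jog_arm --moves '[{"grip": 1, "translation": [0.002, 0.024, 0], "twist": [0, 0, 0]}, {"grip": 1, "translation": [0.002, 0.024, 0], "twist": [0, 0, 0]}, {"grip": 1, "translation": [0.002, 0.024, 0], "twist": [0, 0, 0]}, {"grip": 1, "translation": [0.002, 0.024, 0], "twist": [0, 0, 0]}, {"grip": 1, "translation": [0.002, 0.02, 0], "twist": [0, 0, 0]}, {"grip": 1, "translation": [0.0015, 0.014, 0], "twist": [0, 0, 0]}, {"grip": 1, "translation": [0.001, 0.008, 0], "twist": [0, 0, 0]}, {"grip": 1, "translation": [0, 0, 0], "twist": [0, 0, 0]}, {"grip": 1, "translation": [0, 0, 0], "twist": [0, 0, 0]}, {"grip": 1, "translation": [0, 0, 0], "twist": [0, 0, 0]}]'

```text
clock: 21.45
eef_pos: [477.3, 282.7, 198.9]
tcp_rot: [-3.141, -0.001, -2.809]
contact_force: [-0.7, -0.0, -1.7]
opening: 0.227
```

```bash
python3 go.py 476.6 289.6 107.4 199
```

```text
t 21.45 pos [477.28 282.7  198.9 ] rot [-1.7998e+02 -6.0000e-02 -1.6097e+02] F [-0.65 -0.04 -1.75] open 0.227
world d [ -0.68   6.9  -91.5 ] tool d(mm) [-1.7   6.78 91.49] len 91.8
twist [-0.0004 -0.0011  0.0005]
```

Move sideways, lower to just above the slot (tip at ~z 90), and check with the camera.

Call:
jog_arm --moves '[{"grip": 1, "translation": [-0.0009, 0.0034, 0], "twist": [0, 0, 0]}, {"grip": 1, "translation": [-0.0008, 0.0034, 0], "twist": [0, -0.001, 0]}, {"grip": 1, "translation": [0, 0, 0.008], "twist": [0, 0, 0]}, {"grip": 1, "translation": [0, 0, 0.01], "twist": [0, 0, 0]}, {"grip": 1, "translation": [0, 0, 0.005], "twist": [0, 0, 0]}, {"grip": 1, "translation": [0, 0, 0], "twist": [0, 0, 0]}, {"grip": 1, "translation": [0, 0, 0], "twist": [0, 0, 0]}, {"grip": 1, "translation": [0, 0, 0], "twist": [0, 0, 0]}]'

```text
clock: 22.12
eef_pos: [476.9, 290.2, 176.2]
tcp_rot: [-3.142, 0.0, -2.809]
contact_force: [0.5, 0.2, -1.2]
opening: 0.226
```

```bash
python3 go.py 476.6 289.6 107.4 199
python3 - <<'E'
from h import *
im,d=r.grab_frame("side"); np.savez("pics/side15.npz",im=im,d=d)
cv2.imwrite("pics/o15s.png",cv2.resize(im[150:240,205:275,::-1],None,fx=7,fy=6.5,interpolation=cv2.INTER_CUBIC))
E
```

```text
t 22.12 pos [476.87 290.23 176.17] rot [-1.8000e+02  2.0000e-02 -1.6097e+02] F [ 0.46  0.21 -1.23] open 0.226
world d [ -0.27  -0.63 -68.77] tool d(mm) [ 0.48 -0.51 68.77] len 68.8
twist [-0.0001  0.0004  0.0005]
```

View pics/o15s.png

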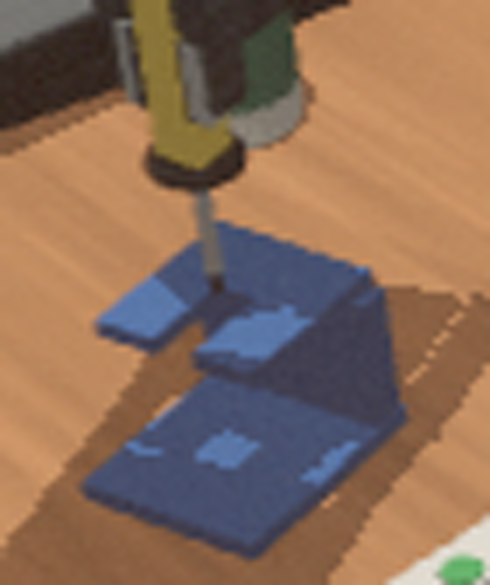

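Call:
jog_arm --moves '[{"grip": 1, "translation": [0.0004, -0.0005, 0.004], "twist": [0, 0, 0]}, {"grip": 1, "translation": [0, 0, 0.006], "twist": [0, 0, 0]}, {"grip": 1, "translation": [0, 0, 0.006], "twist": [0, 0, 0]}, {"grip": 1, "translation": [0, 0, 0.006], "twist": [0, 0, 0]}, {"grip": 1, "translation": [0, 0, 0.006], "twist": [0, 0, 0]}, {"grip": 1, "translation": [0, 0, 0.006], "twist": [0, 0, 0]}, {"grip": 1, "translation": [0, 0, 0], "twist": [0, 0, 0]}]'

```text
clock: 22.75
eef_pos: [475.9, 289.2, 140.7]
tcp_rot: [-3.141, -0.002, -2.809]
contact_force: [-0.0, -0.5, -0.8]
opening: 0.226
```

```bash
python3 go.py 476.6 289.6 107.4 199
python3 - <<'E'
from h import *
im,d=r.grab_frame("side"); np.savez("pics/side16.npz",im=im,d=d)
cv2.imwrite("pics/o16s.png",cv2.resize(im[150:240,205:275,::-1],None,fx=7,fy=6.5,interpolation=cv2.INTER_CUBIC))
E
```

```text
t 22.75 pos [475.88 289.24 140.69] rot [-1.7997e+02 -9.0000e-02 -1.6097e+02] F [-0.01 -0.5  -0.82] open 0.226
world d [  0.72   0.36 -33.29] tool d(mm) [-0.85  0.13 33.29] len 33.3
twist [-0.0005 -0.0016  0.0006]
```

View pics/o16s.png

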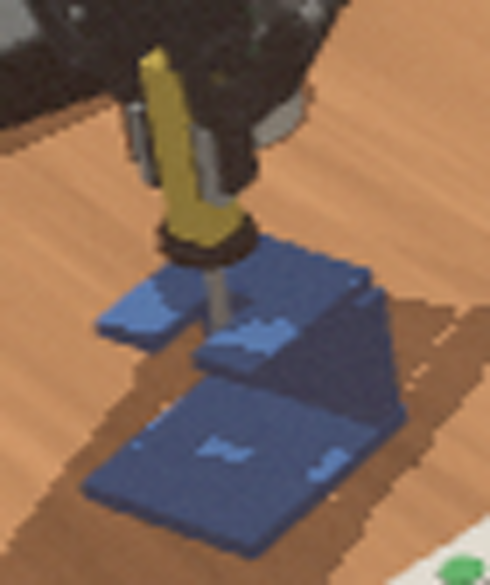

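In the slot cleanly (shank at (217,310) inside the notch), no contact force. Lower on.

Call:
jog_arm --moves '[{"grip": 1, "translation": [0, 0, 0.006], "twist": [0, 0, 0]}, {"grip": 1, "translation": [0, 0, 0.006], "twist": [0, 0, 0]}, {"grip": 1, "translation": [0, 0, 0.006], "twist": [0, 0, 0]}, {"grip": 1, "translation": [0, 0, 0.006], "twist": [0, 0, 0]}, {"grip": 1, "translation": [0, 0, 0.004], "twist": [0, 0, 0]}, {"grip": 1, "translation": [0, 0, 0.002], "twist": [0, 0, 0]}, {"grip": 1, "translation": [0, 0, 0.001], "twist": [0, 0, 0]}, {"grip": 1, "translation": [0, 0, 0], "twist": [0, 0, 0]}, {"grip": 1, "translation": [0, 0, 0], "twist": [0, 0, 0]}]'

```text
clock: 23.55
eef_pos: [476.8, 289.8, 111.4]
tcp_rot: [3.142, 0.001, -2.809]
contact_force: [-0.1, -0.4, -1.5]
opening: 0.231
```

```bash
python3 go.py 476.6 289.6 107.4 199
```

```text
t 23.55 pos [476.76 289.79 111.39] rot [ 1.8000e+02  5.0000e-02 -1.6097e+02] F [-0.1  -0.42 -1.54] open 0.231
world d [-0.16 -0.19 -3.99] tool d(mm) [ 0.21 -0.13  3.99] len 4.0
twist [0.0001 0.0008 0.0006]
```

Call:
jog_arm --moves '[{"grip": 1, "translation": [0, 0, 0.001], "twist": [0, 0, 0]}, {"grip": 1, "translation": [0, 0, 0.001], "twist": [0, 0, 0]}, {"grip": 1, "translation": [0, 0, 0.001], "twist": [0, 0, 0]}, {"grip": 1, "translation": [0, 0, 0.0007], "twist": [0, 0, 0]}, {"grip": 1, "translation": [0, 0, 0], "twist": [0, 0, 0]}, {"grip": 1, "translation": [0, 0, 0], "twist": [0, 0, 0]}]'

```text
clock: 24.05
eef_pos: [476.6, 289.7, 107.5]
tcp_rot: [-3.142, 0.001, -2.809]
contact_force: [0.1, -0.6, -0.7]
opening: 0.228
```

```bash
python3 go.py 476.6 289.6 107.4 199
```

```text
t 24.05 pos [476.63 289.68 107.54] rot [-1.8000e+02  3.0000e-02 -1.6096e+02] F [ 0.12 -0.59 -0.68] open 0.228
world d [-0.03 -0.08 -0.14] tool d(mm) [ 0.06 -0.07  0.14] len 0.2
twist [-0.      0.0006  0.0006]
```

Call:
jog_arm --moves '[{"grip": 1, "translation": [0, 0, 0.0004], "twist": [0, 0, 0]}, {"grip": 1, "translation": [0, 0, 0], "twist": [0, 0, 0]}, {"grip": 1, "translation": [0, 0, 0], "twist": [0, 0, 0]}]'

```text
clock: 24.3
eef_pos: [476.7, 289.7, 107.4]
tcp_rot: [3.142, 0.001, -2.809]
contact_force: [-2.1, -0.5, 3.7]
opening: 0.224
```

```bash
python3 go.py 476.6 289.6 107.4 199
python3 - <<'E'
from h import *
im,d=r.grab_frame("side"); np.savez("pics/side17.npz",im=im,d=d)
cv2.imwrite("pics/o17s.png",cv2.resize(im[150:240,205:275,::-1],None,fx=7,fy=6.5,interpolation=cv2.INTER_CUBIC))
E
```

```text
t 24.3 pos [476.7  289.74 107.41] rot [ 1.8000e+02  4.0000e-02 -1.6097e+02] F [-2.08 -0.47  3.68] open 0.224
world d [-0.1  -0.14 -0.01] tool d(mm) [ 0.14 -0.1   0.01] len 0.2
twist [0.     0.0008 0.0006]
```

View pics/o17s.png

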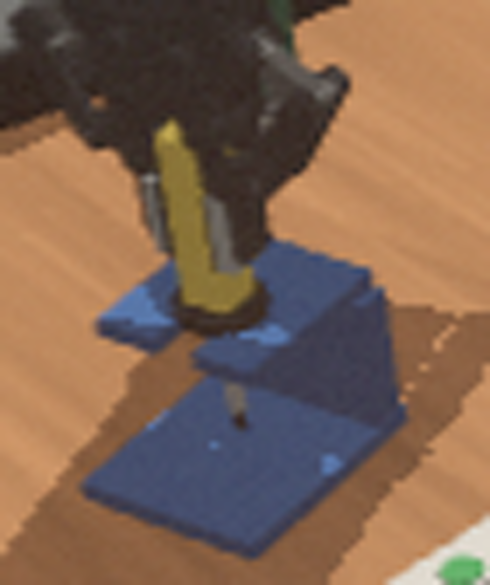

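Call:
jog_arm --moves '[{"grip": 0.4, "translation": [0, 0, 0], "twist": [0, 0, 0]}, {"grip": 0.3, "translation": [0, 0, 0], "twist": [0, 0, 0]}, {"grip": 0.2, "translation": [0, 0, 0], "twist": [0, 0, 0]}, {"grip": 0, "translation": [0, 0, 0], "twist": [0, 0, 0]}, {"grip": -0.3, "translation": [0, 0, 0], "twist": [0, 0, 0]}, {"grip": -0.6, "translation": [0, 0, 0], "twist": [0, 0, 0]}, {"grip": -1, "translation": [0, 0, 0], "twist": [0, 0, 0]}, {"grip": -1, "translation": [0, 0, 0], "twist": [0, 0, 0]}, {"grip": -1, "translation": [0, 0, 0], "twist": [0, 0, 0]}, {"grip": -1, "translation": [0, 0, 0], "twist": [0, 0, 0]}]'

```text
clock: 25.18
eef_pos: [476.6, 289.7, 107.2]
tcp_rot: [-3.142, 0.001, -2.809]
contact_force: [0.1, -0.4, 0.5]
opening: 1.0
```

```bash
python3 go.py 476.6 289.6 225 199
python3 - <<'E'
from h import *
im,d=r.grab_frame("side"); np.savez("pics/side18.npz",im=im,d=d)
cv2.imwrite("pics/o18s.png",cv2.resize(im[150:240,205:275,::-1],None,fx=7,fy=6.5,interpolation=cv2.INTER_CUBIC))
E
```

```text
t 25.18 pos [476.64 289.68 107.16] rot [-1.8000e+02  3.0000e-02 -1.6097e+02] F [ 0.13 -0.41  0.53] open 1.0
world d [-4.0000e-02 -8.0000e-02  1.1784e+02] tool d(mm) [-1.0000e-02 -6.0000e-02 -1.1784e+02] len 117.8
twist [-0.      0.0006  0.0006]
```

View pics/o18s.png

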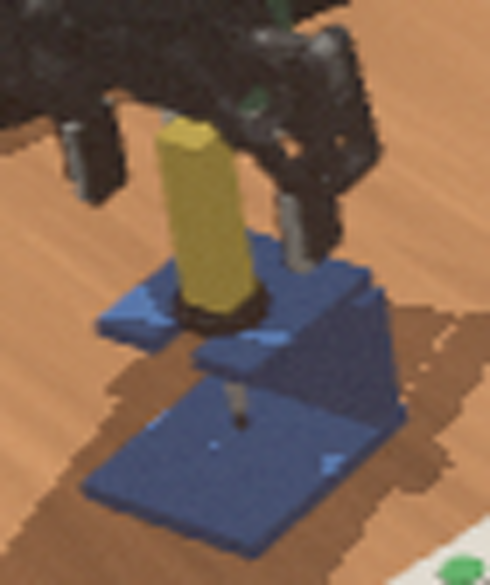

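Stylus stands upright in the fork, jaws clear. Lift straight up and back away.

Call:
jog_arm --moves '[{"grip": -1, "translation": [0, 0, -0.006], "twist": [0, 0, 0]}, {"grip": -1, "translation": [0, 0, -0.012], "twist": [0, 0, 0]}, {"grip": -1, "translation": [0, 0, -0.018], "twist": [0, 0, 0]}, {"grip": -1, "translation": [0, 0, -0.02], "twist": [0, 0, 0]}, {"grip": -1, "translation": [0, 0, -0.02], "twist": [0, 0, 0]}, {"grip": -1, "translation": [0, 0, -0.02], "twist": [0, 0, 0]}, {"grip": -1, "translation": [0, 0, -0.016], "twist": [0, 0, 0]}, {"grip": -1, "translation": [0, 0, -0.01], "twist": [0, 0, 0]}, {"grip": -1, "translation": [0.006, 0.01, 0], "twist": [0, 0, 0]}, {"grip": -1, "translation": [0.012, 0.02, 0], "twist": [0, 0, 0]}]'

```text
clock: 26.07
eef_pos: [450.5, 311.9, 229.8]
tcp_rot: [3.142, 0.002, -2.812]
contact_force: [0.2, -0.2, -0.4]
opening: 1.001
```

Call:
jog_arm --moves '[{"grip": -1, "translation": [0.012, 0.027, 0], "twist": [0, 0, 0]}, {"grip": -1, "translation": [0.012, 0.027, 0], "twist": [0, 0, 0]}, {"grip": -1, "translation": [0.012, 0.027, 0], "twist": [0, 0, 0]}, {"grip": -1, "translation": [0.012, 0.027, 0], "twist": [0, 0, 0]}, {"grip": -1, "translation": [0.012, 0.027, 0], "twist": [0, 0, 0]}, {"grip": -1, "translation": [0.012, 0.027, 0], "twist": [0, 0, 0]}, {"grip": -1, "translation": [0.008, 0.018, 0], "twist": [0, 0, 0]}, {"grip": -1, "translation": [0.004, 0.008, 0], "twist": [0, 0, 0]}, {"grip": -1, "translation": [0, 0, 0], "twist": [0, 0, 0]}, {"grip": -1, "translation": [0, 0, 0], "twist": [0, 0, 0]}]'

```text
clock: 26.9
eef_pos: [308.7, 462.1, 228.6]
tcp_rot: [-3.141, -0.0, -2.808]
contact_force: [-0.3, -0.5, 0.5]
opening: 0.999
```

```bash
python3 go.py 185 597 231
python3 - <<'E'
from sty import *
I=grab(20)
topface(I,(195,260,220,285),(222,162,242,180))
cv2.imwrite("pics/e_t.png",I["top"][...,::-1]); cv2.imwrite("pics/e_s.png",cv2.resize(I["side"][140:320,205:405,::-1],None,fx=3.3,fy=3.3,interpolation=cv2.INTER_CUBIC))
cv2.imwrite("pics/e_tc.png",cv2.resize(I["top"][210:305,185:365,::-1],None,fx=4.4,fy=4.4,interpolation=cv2.INTER_CUBIC))
E
```

```text
t 26.9 pos [308.67 462.06 228.57] rot [-179.94   -0.   -160.9 ] F [-0.26 -0.52  0.51] open 0.999
world d [-123.67  134.94    2.43] tool d(mm) [ 72.71 167.98  -2.59] len 183.1
twist [-0.001  -0.0001  0.    ]
top px [205.4  272.61] world@z [[476.7 289.4 166. ]] rect [19.1 19. ] 18.869108200073242
side px [231.87 169.67] world@z [[476.3 286.8 166. ]] rect [20.5 19.6] 19.05541229248047
tri (array([477.31341585, 289.61649519, 164.07249835]), [np.float64(0.5017485362438506), np.float64(0.5017485362437716)])
```

View pics/e_tc.png

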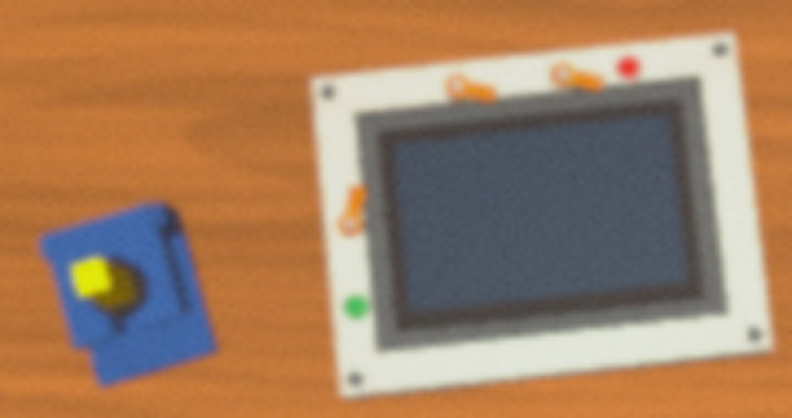

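View pics/e_s.png

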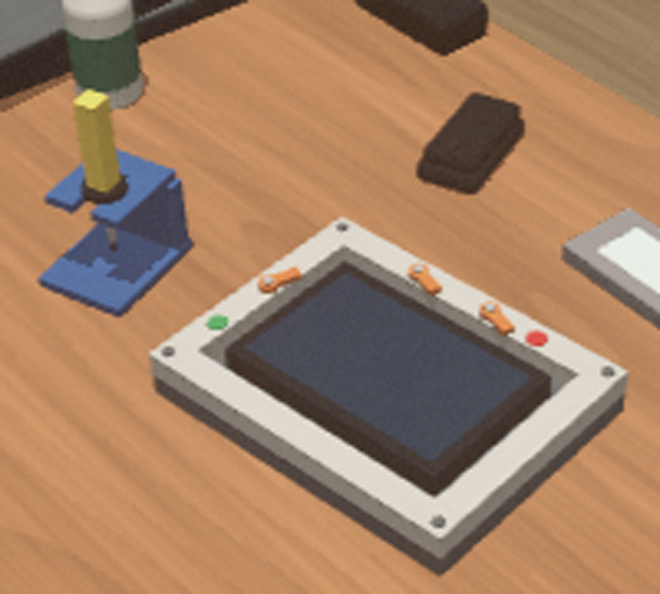

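View pics/e_t.png

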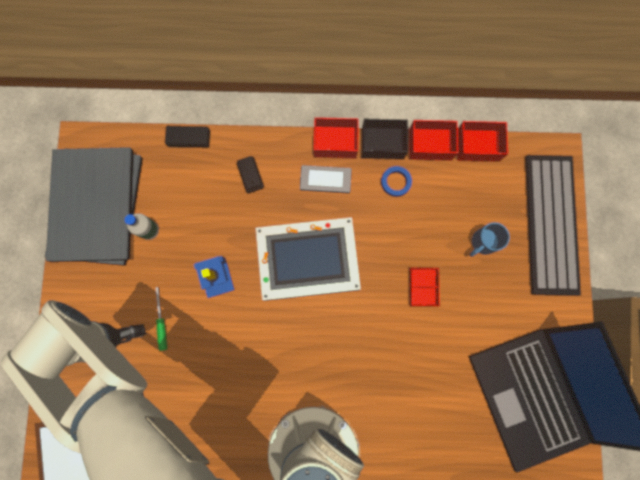

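The pictures show all three clips turned nearly parallel to the gap, clear of it. The stylus is upright in the fork within about 1.5 mm of where it first hung, and the bystanders have not moved. Handing in.

```bash
python3 -c "
from rig import r
print(r.sense()['qvel'].round(3)); print(r.sign_off())"
```

```text
[-0.009 -0.002 -0.005  0.002  0.     0.001]
the job is handed in; nothing more can be done
None
```

The job is done and handed in at about 27 s of the 70 s allowed. I took the stylus from its fork, ran it through the gap from the green dot round the corner to the red dot, and hung it back in the fork.

- **Run:** the tip ran about 10 mm below the frame's top at about 3 cm/s. The arm stayed within 0.6 mm of the centre line I had measured. Force readings taken between moves stayed within about 2 N, close to sensor noise plus the roughly 1 N each clip takes.
- **Clips:** in the final pictures from both cameras, all three clips are turned nearly parallel to the gap and clear of it. I judged their angles by eye and did not compute them.
- **Stylus:** it stands upright in its fork with the collar on the prongs. I felt a 3.7 N seating contact before letting go. Its final place is about 1.5 mm from where it first hung.
- **Everything else:** the bystanders look unmoved, and the gripper is open and well clear.
- **Disagreement:** the two camera views differed by about 2.6 mm in y, and heights came out about 2 mm low. This fits the stated calibration error. I used the average of the two views, and the clean entry into the gap and the low forces bore it out.

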